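Mark the rail and re-divide the parts tote

ROBOT

A 7-joint arm with a two-finger parallel gripper is mounted at the origin on the work surface. World frame = base frame: x ahead of the robot, y to its left, z up, the work surface at z = 0. Lengths are in m, angles in rad, forces in N, time in s.
With the tool pointing down it reaches from about 0.4 to 0.85 m from the base axis. Payload 4.5 kg.
Tool frame: the origin (TCP) lies midway between the tips of the shut fingers; the grasp point (between the pads) lies 19 mm behind it (r.grip_point_offset is the distance from the TCP to the grasp point, in m); z points along the fingers, y is the line along which they close (so a half turn about z gives the same grasp; the last joint's range is limited). The gripper opens to 88 mm and grips with 3 to 60 N. Pads are 18 mm wide; open, the fingers measure 123 mm over their backs; the gripper's body (75 mm by 187 mm) begins 45 mm behind the grasp point.
Start: joints at [-1.091, 0.689, -0.195, 1.565, 0.157, 0.902, -0.215], TCP at [0.269, 0.564, 0.239] pointing down, gripper open.
Joint ranges: [-3.01, 3.01], [-0.46, 2.08], [-1.47, 1.51], [0.13, 2.56], [-1, 4.14], [0.04, 2.09], [-2.66, 2.66]. Speed limits (rad/s): [2.57, 2.57, 3.14, 3.14, 3.14, 3.14, 3.14].

INTERFACE

Orientations are given as a unit quaternion [x, y, z, w].
In Python, from plant import r, optics gives the robot as it stands.
- The arm moves only by the shell command python3 -m pendant 'ROWS' [OPENING] [FORCE]. ROWS is JSON, a list of rows, each a list of 6 numbers: the shift along the tool's x, y, z as a fraction of full scale, then the turn, a rotation vector about the tool's x, y, z as a fraction of full scale. A call has 1 to 5 rows; each row shifts and turns the commanded pose from where the row before left it, along the tool's axes as they then stand; what a row does not reach is not made up. Full scale, the value 1, is 0.025 m for a shift and pi rad for a turn. A row lasts 1/12 s, in which the tool goes at most 41.7 mm and 7.16 degrees, less where a joint would pass 70% of its speed; a pose out of reach is approached as far as the arm can. A call with a number of a shift or a turn outside -1 to 1 is refused whole. A call with a gripper value outside its range is refused whole. OPENING is the opening, from -1 (shut) to 1 (fully open), set as the call begins (- or left out, the last holds). The fingers move at their own pace and stop on an object; FORCE is the grip in N (left out, the last holds). Time passes only in rows, so rows that do not move let the fingers close. It gives the time, the measured TCP pose, the force, the opening and the grip force at its end, in the units of the state.
- r.get_state(): the state, without advancing time (a new reading comes with each control period).
- optics.snapshot(name): name is "scene" or "top"; returns (picture, depth): 480x640x3 uint8, blue, green, red; 480x640 float32, m along the optical axis (not along the pixel's ray), 0 where there is no reading.
- optics.calibration(name): a dict with "vfov" (degrees; the focal length in pixels is half the picture's height over the tangent of half this angle, whatever the lens; pixels are square), "cx", "cy" (the principal point, pixels), "k1" (the pictures are not rectified: a ray, as slopes to the right and down, at radius r is drawn at 1 + k1 r^2 times it, then the intrinsics apply), "cam_to_world" (4x4, takes a point from camera to world coordinates). Camera axes: x right, y up, looking along -z (the intrinsics and any distortion apply to the point x, -y, -z); pixel columns grow to the right and rows downward; lengths in m; the calibration is good to about 2 mm. A picture is of the moment at which its call begins. calibration takes no time and is no camera call.
- r.finish_job(): hands the job in; it is judged then, once.
The state is a dict: "clock": time; "q": joint angles; "qd": joint speeds; "joint_torque": joint torques, N m; "tool_pos": TCP position; "eef_rot": TCP orientation; "contact_force": force on the tool from outside, world axes, zero at the start; "moment": the same for the moment, N m; "opening": opening from 0.0 (shut) to 1.0 (fully open); "finger_force": force on a finger pad.
Only numpy, scipy, OpenCV 4.12 (cv2) and the standard library are available. Lean on these libraries where they do the work, as an engineer would, in place of code of your own. Each camera call takes 0.05 s, during which the arm holds its last target. There are 200 camera calls.

TASK

Mark the tongued rail at both ends on the bench marker: hold it level and push its square end straight against the middle of the sprung plate until the plate is home, then turn the rail end for end and do the same with the tongue end. Slide the tote's two dividers so that everything fits, and stow all the parts flat on the tote's floor: the long pieces (rail and any batten) lengthwise in the left compartment, the short aluminium spacers lengthwise in the middle one, and the corner block crosswise in the right one, leaving the paint bottle, tin and screwdriver where they are.

Things in the scene. Friction and masses are not known exactly. Their poses are not given: they have to be found in the camera images.
- tote: open plywood tote fixed to the bench, 162 (its x) x 372 mm (its y), origin under its centre. Walls and floor 6 mm: inner floor 150 x 360 mm at height 6 mm, rim at 45 mm. Its y runs along its length to the robot's left: +y end = left end. Two upright dividers across it slide along y and make three compartments: left, middle, right.
- divider_1 (a joint): left divider: y of its mid-plane in the tote's frame (m), travel -0.045 to 0.085. Grey board 8 mm thick across the whole inside, about as high as the rim (43 mm), with an upright tab, 44 mm wide, 8 mm thick, in its middle (tote x = 0) up to 85 mm. About 2.5 N of friction holds it where it is left; slide it by pushing or pinching the tab.
- divider_2 (a joint): place of the right divider, the same board and tab: its mid-plane lies at tote y = this value - 0.100 (m), travel -0.068 to 0.042. The two dividers never meet.
- divider_1_tab (a point): middle of the top edge of the left divider's tab, 85 mm above the bench; moves with the divider, axes as the tote's
- divider_2_tab (a point): middle of the top edge of the right divider's tab, 85 mm above the bench; moves with the divider, axes as the tote's
- marker: end marker fixed to the bench: a steel foot 70 x 70 x 12 mm carrying a green block 84 mm high, with a sprung steel plate in front, 90 mm deep in all. Its +x is level and is the direction in which workpieces are pushed (roughly towards the robot's base); origin on the bench below the middle of the free plate's front face.
- marker_plate (a joint): how far the sprung plate is pushed in (m): 0 free, 0.012 home against its stop; the spring takes about 2.5 N at the start and 8 N at home, and returns the plate. The mark is made when it is pushed in by more than 0.008.
- marker_face (a point): the marking point in the middle of the plate's front face (face 60 mm wide, from 20 to 78 mm above the bench), 50 mm above the bench; above the marker's origin when the plate is free, moves with the plate
- rail: the rail to be marked: pine, 190 mm long overall (its x) x 24 (y) x 22 mm high, origin at the centre of these extents, starts flat on the bench, marked out by its tongue: the last 25 mm at its +x end are only 10 mm wide; the -x end is cut square at full width
- rail_square_end (a point): centre of the rail's square end face (its x = -95 mm)
- rail_tongue_end (a point): centre of the rail's tongue end face (its x = +95 mm)
- batten: plain pine batten without a tongue, 190 (its x) x 24 (y) x 22 mm high, origin at its centre, starts flat on the bench; may be absent (None)
- spacer_1: aluminium box-section spacer, 78 (its x) x 24 (y) x 22 mm high, origin at its centre, x along its length, starts flat on the bench; may be absent (None)
- spacer_2: aluminium box-section spacer, 78 (its x) x 24 (y) x 22 mm high, origin at its centre, x along its length, starts flat on the bench; may be absent (None)
- block: small dark wooden corner block, 50 (its x) x 30 (y) x 28 mm high, origin at its centre, starts flat on the bench
- paint_bottle: black paint bottle, 60 mm across, 150 mm high, origin under its centre; bystander
- tin: aluminium drinks-style tin, 54 mm across, 100 mm high, origin under its centre; bystander
- screwdriver: screwdriver lying beyond the work; bystander
Mind the look-alikes: they are no part of the job. Leave any orange look-alike of the rail alone.

How it is judged:
By the outcome, as a careful person would: the job done as asked, in the order asked, and still so for the second after the job is handed in, with the robot touching nothing.
Of batten, spacer_1, spacer_2 only 2 to 3 are there at a start; the rules pass over those that are not, and their reading is None.
At some moment in a run one of rail, batten, spacer_1, spacer_2, block may be knocked a few centimetres aside while the robot is not near it.
Once in a run the grip may slacken for a moment while it holds something.
It also fails if it takes over 210 s, if anything falls off the work surface, if the arm or the gripper's body presses on something with over 40 N, if the wrist force passes 120 N, or if a joint passes its speed limit or range.

## Working session

There is one attempt and no reset: what is moved stays moved. The work goes in short steps, Python scripts to look and compute and a shell command to move; the robot and the scene stay as the last step left them, time stands still between calls to the robot, and variables do not carry over. Pictures are saved under pics/ and viewed, at most 14 in all, crops included, and the job is handed in when it is done.

```bash
ls; mkdir -p pics; cat > h.py <<'E'
import numpy as np, cv2
from plant import r, optics
from scipy.spatial.transform import Rotation as R
def K(n):
    c=optics.calibration(n); f=240/np.tan(np.radians(c["vfov"])/2); return c,f
def ray(n,u,v):
    c,f=K(n); d=np.array([(u-c["cx"])/f,(v-c["cy"])/f]); s=d.copy()
    for _ in range(20): s=d/(1+c["k1"]*(s@s))
    T=np.array(c["cam_to_world"]); return T[:3,3],T[:3,:3]@np.array([s[0],-s[1],-1.0])
def atz(n,u,v,z):
    o,d=ray(n,u,v); return o+d*(z-o[2])/d[2]
def atd(n,u,v,D):
    o,d=ray(n,u,v); return o+d*D
def st():
    s=r.get_state(); print(round(s["clock"],2),np.round(s["tool_pos"],4),np.round(R.from_quat(s["eef_rot"]).as_matrix(),3).tolist(),'F',np.round(s["contact_force"],1),s["opening"],s["finger_force"],'q',np.round(s["q"],2))
E
python3 - <<'E'
from h import *
for n in("scene","top"):
    p,d=optics.snapshot(n); cv2.imwrite(f"pics/{n}0.png",p); np.save(f"pics/{n}0.npy",d)
    c,f=K(n); print(n,f,c)
st()
E
```

```text
pics
scene 597.8416243890285 {'vfov': 43.74540568983571, 'cx': 311.3294860315146, 'cy': 243.63671458284645, 'k1': 0.02642620272640967, 'cam_to_world': array([[-0.67949442, -0.45259844,  0.57744436,  1.26306687],
       [ 0.73337364, -0.3962288 ,  0.55241817,  0.50073438],
       [-0.02122352,  0.79884754,  0.60115903,  0.76258825],
       [ 0.        ,  0.        ,  0.        ,  1.        ]])}
top 486.736284311109 {'vfov': 52.49398299546603, 'cx': 323.41275120815953, 'cy': 236.804895811257, 'k1': 0.030719236645078075, 'cam_to_world': array([[-0.00577988,  0.98212055, -0.18816435,  0.39799229],
       [-0.99997578, -0.00640608, -0.00271995, -0.12766623],
       [-0.00387671,  0.18814407,  0.98213379,  1.14519385],
       [ 0.        ,  0.        ,  0.        ,  1.        ]])}
0.1 [0.2693 0.5634 0.238 ] [[-0.902, 0.431, -0.001], [0.431, 0.902, -0.002], [-0.0, -0.002, -1.0]] F [-0.3  0.8 -0.3] 1.0026297306707947 0.0 q [-1.09  0.69 -0.19  1.57  0.16  0.9  -0.22]
```

View pics/scene0.png

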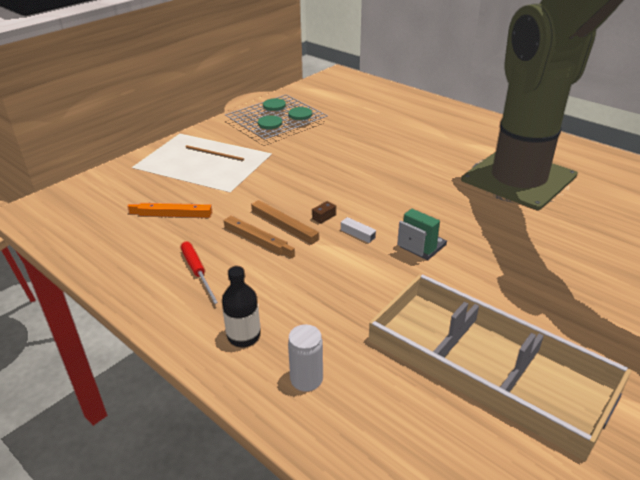

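View pics/top0.png

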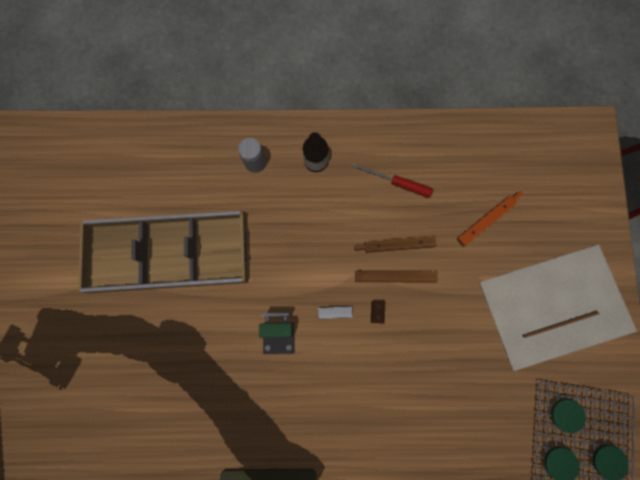

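The scene picture shows the rail at about (258,236), the batten at (285,221), one spacer at (358,230), the block at (323,211), the marker at (420,235) and the tote on the right. In the top picture these sit at rail (397,244) with its tongue to the left, batten (397,276), spacer (335,312), block (378,311) and marker (277,330). Dividers are at columns 143 and 192. The orange look-alike is at (490,218).

```bash
cat >> h.py <<'E'
def cloud(n,d):
    c,f=K(n); v,u=np.mgrid[0:480,0:640].astype(float)
    a=(u-c["cx"])/f; b=(v-c["cy"])/f; x,y=a.copy(),b.copy()
    for _ in range(10):
        k=1+c["k1"]*(x*x+y*y); x,y=a/k,b/k
    T=np.array(c["cam_to_world"]); P=np.stack([x*d,-y*d,-d],-1)@T[:3,:3].T+T[:3,3]
    P[d<=0]=np.nan; return P
def comps(n,d,lo=0.010,hi=0.2,amin=40):
    P=cloud(n,d); m=((P[...,2]>lo)&(P[...,2]<hi)).astype(np.uint8)
    N,L,S,C=cv2.connectedComponentsWithStats(m,connectivity=4)
    for i in range(1,N):
        if S[i,4]<amin: continue
        q=P[L==i]; z=np.nanpercentile(q[:,2],90)
        t=q[q[:,2]>z-0.006][:,:2].astype(np.float32)*1000
        if len(t)<5: continue
        (cx,cy),(w,h),a=cv2.minAreaRect(t)
        if w<h: w,h,a=h,w,a+90
        print("px",np.round(C[i]),"n",S[i,4],"z %.3f"%z,"c %.1f %.1f size %.0f x %.0f ang %.1f"%(cx,cy,w,h,(a+90)%180-90),"mean",np.round(t.mean(0),1))
E
python3 - <<'E'
from h import *
d=np.load("pics/top0.npy"); P=cloud("top",d)
print("bench z",[np.round(P[v,u],3) for v,u in((300,420),(370,330),(200,300),(320,460))])
comps("top",d)
p=cv2.imread("pics/top0.png")
c=cv2.convertScaleAbs(p[200:360,70:450],alpha=2.2); c=cv2.resize(c[:, 170:],None,fx=3.8,fy=3.75,interpolation=cv2.INTER_CUBIC); print(c.shape); cv2.imwrite("pics/c1.png",c[:600,:800])
E
```

```text
bench z [array([ 0.466, -0.348,  0.003]), array([ 0.309, -0.138,  0.001]), array([ 0.709, -0.068, -0.001]), array([ 0.42 , -0.438,  0.004])]
px [315. 152.] n 824 z 0.150 c 806.4 -106.8 size 27 x 24 ang -0.4 mean [ 806.1 -106.9]
px [252. 154.] n 684 z 0.103 c 804.6 42.1 size 48 x 48 ang 44.2 mean [803.9  41.4]
px [405. 183.] n 540 z 0.028 c 737.7 -336.9 size 98 x 22 ang 69.4 mean [ 737.2 -337.8]
px [489. 219.] n 772 z 0.026 c 658.3 -520.2 size 190 x 25 ang -52.3 mean [ 654.  -514.2]
px [157. 250.] n 4048 z 0.051 c 579.4 244.0 size 374 x 165 ang -86.7 mean [579.7 241.4]
px [397. 244.] n 823 z 0.026 c 596.2 -292.3 size 189 x 25 ang -85.7 mean [ 596.5 -297.9]
px [396. 276.] n 901 z 0.026 c 519.9 -292.9 size 187 x 24 ang 89.7 mean [ 520.6 -294.6]
px [378. 311.] n 308 z 0.031 c 439.8 -246.3 size 49 x 30 ang -2.0 mean [ 438.9 -247. ]
px [335. 312.] n 369 z 0.026 c 438.7 -149.8 size 78 x 24 ang -87.5 mean [ 438.5 -149.6]
px [277. 335.] n 1126 z 0.086 c 410.7 -19.9 size 69 x 49 ang 89.6 mean [401.6 -20.3]
px [582. 317.] n 52 z 0.013 c 425.7 -711.5 size 51 x 7 ang -72.1 mean [ 425.7 -712.2]
px [582. 439.] n 4709 z 0.037 c 171.7 -675.0 size 170 x 159 ang -90.0 mean [ 154.1 -666.2]
px [268. 475.] n 830 z 0.015 c 95.1 -1.2 size 205 x 20 ang 89.9 mean [94.8 -1.8]
(600, 798, 3)
```

View pics/c1.png

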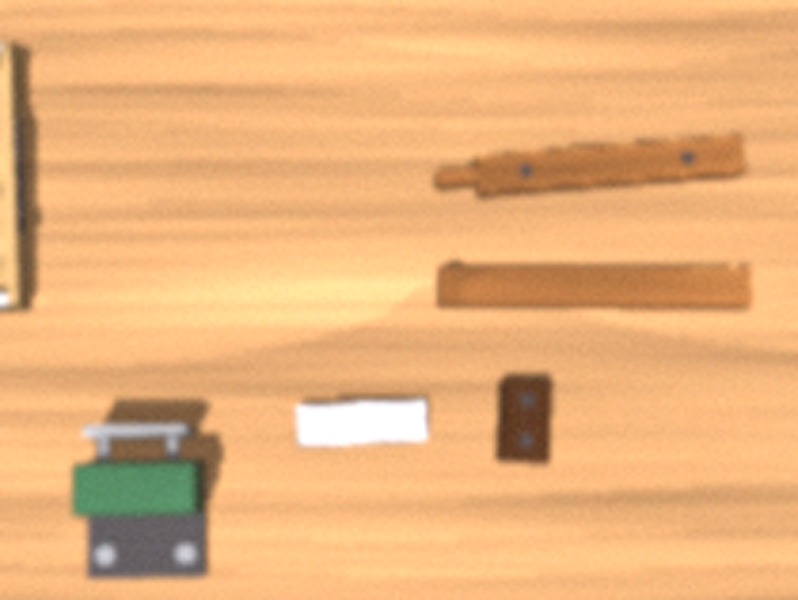

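The crop shows the rail with its tongue to the left (about (455,177)) and its square end to the right (about (742,153)). The plain batten is below it, the spacer is at (363,422), the block at (525,418), and the marker plate is at (135,430), facing away from the robot. Next I fit the tote, marker and dividers and check them against the scene camera.

```bash
python3 - <<'E'
from h import *
d=np.load("pics/top0.npy"); P=cloud("top",d); ds=np.load("pics/scene0.npy"); Q=cloud("scene",ds)
print("SCENE"); comps("scene",ds,lo=0.012)
for nm,C in(("top",P),("scene",Q)):
    q=C.reshape(-1,3); q=q[~np.isnan(q[:,0])]
    # marker
    m=q[(abs(q[:,0]-.43)<.08)&(abs(q[:,1]+.02)<.06)&(q[:,2]>.025)]
    t=m[m[:,2]>.07]; pl=t[t[:,0]>.443]
    print(nm,"marker green",cv2.minAreaRect(t[t[:,0]<.443][:,:2].astype(np.float32)*1000),"plate n",len(pl),pl.mean(0) if len(pl) else 0)
    f=m[(m[:,0]>.44)&(m[:,2]<.072)]
    if nm=="scene":
        f=m[(m[:,2]>.03)&(m[:,2]<.07)&(m[:,0]>.44)]; A=np.c_[f[:,1],f[:,2],np.ones(len(f))]
        c=np.linalg.lstsq(A,f[:,0],rcond=None)[0]
        for _ in range(5):
            e=f[:,0]-A@c; k=abs(e)<.003; c=np.linalg.lstsq(A[k],f[k,0],rcond=None)[0]
        print("face fit",c,k.sum(),"y range",np.percentile(f[k,1],[1,99]),"x at mid z.05",c[0]*-.02+c[1]*.05+c[2])
    # tote
    s=q[(abs(q[:,0]-.58)<.13)&(abs(q[:,1]-.244)<.25)]
    rim=s[(s[:,2]>.036)&(s[:,2]<.055)]; print(nm,"tote rim",cv2.minAreaRect(rim[:,:2].astype(np.float32)*1000),len(rim),np.median(rim[:,2]))
    tb=s[(s[:,2]>.066)&(s[:,2]<.1)]
    for lo,hi in((.08,.23),(.23,.4)):
        w=tb[(tb[:,1]>lo)&(tb[:,1]<hi)]
        w2=w[w[:,2]>.08]
        if len(w2)>4: print("tab",np.round(w2.mean(0),4),len(w2),w2.min(0),w2.max(0))
E
```

```text
SCENE
px [101.  31.] n 12766 z 0.184 c 281.6 -1521.7 size 453 x 305 ang -24.7 mean [  342.4 -1546.1]
px [491.  20.] n 2051 z 0.165 c -748.3 -474.7 size 242 x 83 ang -26.7 mean [-709.1 -481.1]
px [619.  39.] n 2466 z 0.170 c -836.8 -110.0 size 87 x 28 ang 85.3 mean [-837.3 -108.8]
px [280. 114.] n 1180 z 0.035 c 147.0 -652.9 size 193 x 148 ang 40.0 mean [ 161.1 -659.1]
px [525. 150.] n 4869 z 0.181 c 37.9 11.4 size 126 x 62 ang -70.8 mean [49.6 19.3]
px [240. 116.] n 46 z 0.023 c 237.3 -753.7 size 51 x 40 ang -25.7 mean [ 237.4 -753.8]
px [476. 169.] n 75 z 0.014 c 49.1 -87.1 size 68 x 28 ang -2.4 mean [ 51.  -90.1]
px [477. 177.] n 78 z 0.014 c 84.0 -67.1 size 45 x 30 ang 30.9 mean [ 83.9 -67.2]
px [543. 195.] n 75 z 0.015 c 60.8 86.2 size 40 x 34 ang -14.1 mean [58.7 87.3]
px [285. 220.] n 772 z 0.024 c 522.1 -291.5 size 194 x 30 ang 89.1 mean [ 523.  -285.8]
px [324. 210.] n 307 z 0.030 c 442.0 -245.9 size 53 x 34 ang -0.5 mean [ 442.9 -243.9]
px [171. 208.] n 761 z 0.024 c 660.7 -519.1 size 191 x 33 ang -51.8 mean [ 658.2 -512.7]
px [419. 232.] n 1557 z 0.084 c 411.5 -16.8 size 70
[... 919 characters left out ...]
0.09015832]
tab [0.5773 0.2932 0.0853] 78 [0.55616923 0.28819068 0.08022132] [0.59928839 0.29830227 0.08948016]
scene marker green ((412.7471618652344, -16.570789337158203), (55.24634552001953, 71.426513671875), 1.8534518480300903) plate n 0 0
face fit [-0.01386014 -0.00429626  0.44048428] 6 y range [-0.04326037  0.01045303] x at mid z.05 0.4405466719462853
scene tote rim ((580.1849365234375, 246.67431640625), (168.62408447265625, 376.2434387207031), 3.034869909286499) 5209 0.04452809586262796
tab [0.5866 0.1817 0.0847] 125 [0.56130032 0.17510166 0.08026099] [0.6076932  0.18629602 0.08829183]
tab [0.5799 0.2967 0.0845] 132 [0.55495787 0.29127099 0.08041465] [0.60174266 0.30160043 0.08806402]
```

```bash
cat >> h.py <<'E'
def go(x,y,z,yaw):  # remaining turn about tool z (units of pi), then shift (units of 25mm) in tool axes AFTER the turn
    s=r.get_state(); M=R.from_quat(s["eef_rot"]).as_matrix()
    T=R.from_matrix(np.array([[np.cos(yaw),np.sin(yaw),0],[np.sin(yaw),-np.cos(yaw),0],[0,0,-1]]).T if 0 else np.array([[np.cos(yaw),np.sin(yaw),0],[np.sin(yaw),-np.cos(yaw),0],[0,0,-1]]))
    dv=(R.from_matrix(M).inv()*T).as_rotvec()/np.pi
    dp=np.array([x,y,z])-s["tool_pos"]
    print("turn/pi",np.round(dv,4),"rows>=%.1f"%(np.linalg.norm(dv)/.0397),"| shift after",np.round(T.as_matrix().T@dp/.025,3),"| shift now",np.round(M.T@dp/.025,3),"t",round(s["clock"],1),"op",round(s["opening"],3),"ff",round(float(np.max(s["finger_force"])),1),"q7",round(s["q"][6],2))
E
python3 -m pendant '[[0,0,0,0,0,0.037],[0,0,0,0,0,0.037],[0,0,0,0,0,0.037],[0,0,0,0,0,0.037],[0,0,0,0,0,0.037]]' 1 20
python3 -m pendant '[[0,0,0,0,0,0.037],[0,0,0,0,0,0.037],[0,0,0,0,0,0.037],[0,0,0,0,0,0.037],[0,0,0,0,0,0]]'
python3 - <<'E'
from h import *
go(.597,-.291,.12,np.radians(94.4)); st()
ds=np.load("pics/scene0.npy"); q=cloud("scene",ds).reshape(-1,3); q=q[~np.isnan(q[:,0])]
f=q[(q[:,0]>.425)&(q[:,0]<.46)&(abs(q[:,1]+.02)<.05)&(q[:,2]>.025)&(q[:,2]<.073)]
A=np.c_[f[:,1:],np.ones(len(f))]; c=np.linalg.lstsq(A,f[:,0],rcond=None)[0]
for _ in range(6):
    e=f[:,0]-A@c; k=abs(e)<.003; c=np.linalg.lstsq(A[k],f[k,0],rcond=None)[0]
print(c,k.sum(),len(f),np.percentile(f[k,1],[0,2,98,100]),np.percentile(f[k,2],[0,100]))
E
```

```text
clock: 0.52
tool_pos: [0.2693, 0.5636, 0.2383]
eef_rot: [0.494, 0.87, -0.001, 0.0]
contact_force: [-0.3, -0.1, -0.7]
opening: 1.002
finger_force: 0.0
clock: 0.93
tool_pos: [0.2691, 0.5637, 0.2383]
eef_rot: [0.68, 0.734, -0.0, 0.0]
contact_force: [-0.2, -0.5, -0.9]
opening: 1.002
finger_force: 0.0
turn/pi [-0.      0.0003 -0.0002] rows>=0.0 | shift after [-35.094  10.453   4.731] | shift now [-35.083  10.474   4.767] t 0.9 op 1.002 ff 0.0 q7 -1.04
0.93 [0.2691 0.5637 0.2383] [[-0.076, 0.997, 0.0], [0.997, 0.076, -0.001], [-0.001, -0.0, -1.0]] F [-0.2 -0.5 -0.9] 1.002149976766807 0.0 q [-1.26  0.69  0.11  1.58 -0.09  0.88 -1.04]
[-0.01393515  0.01011033  0.43547171] 478 526 [-0.04783999 -0.04654953  0.01149088  0.01292596] [0.0252388  0.07279996]
```

```bash
python3 -m pendant '[[-0.98,0.29,0.1,0,0,0],[-0.98,0.29,0.1,0,0,0],[-0.98,0.29,0.1,0,0,0],[-0.98,0.29,0.1,0,0,0],[-0.98,0.29,0.1,0,0,0]]' | tail -1
python3 -m pendant '[[-0.98,0.29,0.1,0,0,0],[-0.98,0.29,0.1,0,0,0],[-0.98,0.29,0.1,0,0,0],[-0.98,0.29,0.1,0,0,0],[-0.98,0.29,0.1,0,0,0]]' | tail -1
python3 -m pendant '[[-0.98,0.29,0.1,0,0,0],[-0.98,0.29,0.1,0,0,0],[-0.98,0.29,0.1,0,0,0],[-0.98,0.29,0.1,0,0,0],[-0.98,0.29,0.1,0,0,0]]' | tail -1
python3 -m pendant '[[-0.98,0.29,0.1,0,0,0],[-0.98,0.29,0.1,0,0,0],[-0.98,0.29,0.1,0,0,0],[-0.98,0.29,0.1,0,0,0],[-0.98,0.29,0.1,0,0,0]]' | tail -1
python3 -m pendant '[[-0.98,0.29,0.1,0,0,0],[-0.98,0.29,0.1,0,0,0],[-0.98,0.29,0.1,0,0,0],[-0.98,0.29,0.1,0,0,0],[-0.98,0.29,0.1,0,0,0]]' | tail -1
python3 -m pendant '[[-0.98,0.29,0.1,0,0,0],[-0.98,0.29,0.1,0,0,0],[-0.98,0.29,0.1,0,0,0],[-0.98,0.29,0.1,0,0,0],[-0.98,0.29,0.1,0,0,0]]' | tail -1
python3 -m pendant '[[-0.98,0.29,0.1,0,0,0],[-0.98,0.29,0.1,0,0,0],[-0.98,0.29,0.1,0,0,0],[-0.98,0.29,0.1,0,0,0],[-0.98,0.29,0.1,0,0,0]]'
python3 -m pendant '[[0,0,0,0,0,0],[0,0,0,0,0,0]]' 0
python3 - <<'E'
from h import *
go(.597,-.291,.006,np.radians(94.4)); st()
p,d=optics.snapshot("top"); comps("top",d); p,d=optics.snapshot("scene"); comps("scene",d,lo=.014)
E
```

```text
finger_force: 0.0
finger_force: 0.0
finger_force: 0.0
finger_force: 0.0
finger_force: 0.0
finger_force: 0.0
clock: 3.85
tool_pos: [0.5901, -0.2721, 0.1508]
eef_rot: [0.677, 0.736, 0.0, -0.0]
contact_force: [0.4, -0.2, 0.8]
opening: 0.997
finger_force: 0.0
clock: 4.02
tool_pos: [0.5895, -0.2726, 0.1505]
eef_rot: [0.679, 0.734, -0.0, -0.0]
contact_force: [-0.2, 0.7, -0.4]
opening: 0.873
finger_force: 0.0
turn/pi [-0.0002  0.0001  0.0006] rows>=0.0 | shift after [-0.757  0.244  5.781] | shift now [-0.756  0.246  5.781] t 4.0 op 0.873 ff 0.0 q7 0.35
4.02 [ 0.5895 -0.2726  0.1505] [[-0.078, 0.997, -0.001], [0.997, 0.078, -0.0], [-0.0, -0.001, -1.0]] F [-0.2  0.7 -0.4] 0.8733657450292018 0.0 q [ 0.41  0.82 -0.1   1.57  0.1   0.76  0.35]
px [315. 152.] n 823 z 0.150 c 807.1 -106.9 size 27 x 24 ang -1.1 mean [ 806.1 -107. ]
px [252. 154.] n 685 z 0.103 c 803.7 41.0 size 49 x 48 ang 3.0 mean [803.9  41.3]
px [370. 171.] n 91 z 0.019 c 776.0 -240.0 size 87 x 7 ang 68.1 mean [ 775.9 -240.1]
px [490. 218.] n 730 z 0.026 c 659.5 -521.2 size 191 x 25 ang -51.4 mean [ 656.6 -517.8]
px [157. 250.] n
[... 1385 characters left out ...]

px [171. 207.] n 701 z 0.024 c 661.1 -519.8 size 192 x 32 ang -51.3 mean [ 658.2 -513.2]
px [418. 232.] n 1518 z 0.084 c 412.1 -17.8 size 71 x 56 ang 89.8 mean [407.1 -16. ]
px [258. 234.] n 744 z 0.024 c 598.0 -289.2 size 193 x 30 ang -85.6 mean [ 598.5 -290.5]
px [358. 227.] n 346 z 0.024 c 439.6 -148.2 size 83 x 28 ang -87.6 mean [ 440.9 -146.2]
px [195. 263.] n 503 z 0.026 c 739.8 -335.5 size 101 x 22 ang 68.1 mean [ 741.4 -332.5]
px [240. 308.] n 2193 z 0.140 c 808.8 -105.1 size 30 x 27 ang 69.5 mean [ 811.1 -101.2]
px [499. 358.] n 10747 z 0.048 c 580.8 245.3 size 374 x 169 ang -86.8 mean [587.3 260.3]
px [305. 355.] n 1909 z 0.101 c 805.2 44.2 size 51 x 49 ang 63.5 mean [806.4  44.6]
```

```bash
python3 -m pendant '[[-0.38,0.12,0.9,0,0,0],[-0.38,0.12,0.9,0,0,0],[0,0,0.9,0,0,0],[0,0,0.9,0,0,0],[0,0,0.9,0,0,0]]' 0 | tail -1
python3 -m pendant '[[0,0,0.7,0,0,0],[0,0,0.3,0,0,0],[0,0,0.3,0,0,0],[0,0,0,0,0,0],[0,0,0,0,0,0]]'
python3 - <<'E'
from h import *
go(.597,-.291,.005,np.radians(94.4))
E
```

```text
finger_force: 0.0
clock: 4.95
tool_pos: [0.598, -0.2889, 0.0069]
eef_rot: [0.678, 0.735, 0.0, 0.0]
contact_force: [-0.5, 0.1, -0.4]
opening: 0.497
finger_force: 0.0
turn/pi [0.0003 0.     0.001 ] rows>=0.0 | shift after [-0.079 -0.046  0.075] | shift now [-0.079 -0.047  0.075] t 5.0 op 0.497 ff 0.0 q7 0.35
```

```bash
python3 -m pendant '[[-0.08,0,0.08,0,0,0],[0,0,0,0,0,0],[0,0,0,0,0,0],[0,0,0,0,0,0],[0,0,0,0,0,0]]' -1 40
python3 -m pendant '[[0,0,0,0,0,0],[0,0,0,0,0,0],[0,0,0,0,0,0],[0,0,-0.5,0,0,0],[0,0,-0.8,0,0,0]]' | tail -2
python3 -m pendant '[[0,0,-0.8,0,0,0],[0,0,-0.9,0,0,0],[0,0,-0.9,0,0,0],[0,0,0,0,0,0],[0,0,0,0,0,0]]'
python3 - <<'E'
from h import *
st()
p,d=optics.snapshot("top"); comps("top",d); p,d=optics.snapshot("scene"); cv2.imwrite("pics/s1.png",p); comps("scene",d,lo=.016,hi=.18)
E
```

```text
clock: 5.37
tool_pos: [0.5977, -0.2919, 0.0049]
eef_rot: [0.679, 0.734, -0.0, 0.0]
contact_force: [-0.7, -0.3, 3.9]
opening: 0.269
finger_force: 40.0
opening: 0.271
finger_force: 40.0
clock: 6.2
tool_pos: [0.5987, -0.2915, 0.1034]
eef_rot: [0.679, 0.735, 0.001, 0.001]
contact_force: [-1.2, -0.1, -0.8]
opening: 0.264
finger_force: 40.0
6.2 [ 0.5987 -0.2915  0.1034] [[-0.079, 0.997, 0.003], [0.997, 0.079, -0.001], [-0.001, 0.003, -1.0]] F [-1.2 -0.1 -0.8] 0.26420294813276946 39.999803602695465 q [ 0.43  0.9  -0.1   1.54  0.12  0.7   0.36]
px [315. 152.] n 820 z 0.150 c 807.2 -106.9 size 28 x 24 ang -0.3 mean [ 806.1 -106.9]
px [252. 154.] n 681 z 0.103 c 803.9 41.1 size 49 x 48 ang 45.6 mean [804.   41.3]
px [362. 168.] n 47 z 0.020 c 783.6 -219.8 size 43 x 7 ang 67.3 mean [ 784.  -219.9]
px [389. 176.] n 101 z 0.026 c 759.3 -281.1 size 75 x 14 ang 80.9 mean [ 756.3 -299.6]
px [493. 215.] n 656 z 0.026 c 665.6 -528.7 size 171 x 25 ang -51.4 mean [ 661.6 -524.1]
px [383. 232.] n 619 z 0.192 c 607.3 -264.3 size 116 x 13 ang 3.7 mean [ 603.  -264.2]
px [157. 250.] n 4023 z 0.051 c 579.5 2
[... 1273 characters left out ...]

px [323. 209.] n 264 z 0.030 c 441.2 -246.3 size 54 x 34 ang -4.4 mean [ 442.2 -243.9]
px [171. 207.] n 636 z 0.024 c 660.5 -519.1 size 191 x 33 ang -51.9 mean [ 658.  -512.9]
px [418. 232.] n 1498 z 0.084 c 412.4 -16.9 size 72 x 55 ang -89.9 mean [407.  -16.1]
px [358. 227.] n 315 z 0.024 c 440.4 -147.3 size 83 x 31 ang -86.3 mean [ 440.8 -146.6]
px [192. 257.] n 402 z 0.027 c 740.4 -333.7 size 104 x 23 ang 69.4 mean [ 741.  -333.1]
px [240. 307.] n 2166 z 0.141 c 809.0 -103.7 size 28 x 27 ang -55.7 mean [ 811.  -101.4]
px [499. 357.] n 10317 z 0.048 c 580.3 245.6 size 374 x 169 ang -86.6 mean [587.3 260.5]
px [305. 355.] n 1873 z 0.101 c 805.8 43.5 size 53 x 48 ang 42.6 mean [806.6  44.8]
```

```bash
python3 -m pendant '[[0,0,0,0,0,0.037],[0,0,0,0,0,0.037],[0,0,0,0,0,0.037],[0,0,0,0,0,0.037],[0,0,0,0,0,0.037]]' | tail -1
python3 -m pendant '[[0,0,0,0,0,0.037],[0,0,0,0,0,0.037],[0,0,0,0,0,0.037],[0,0,0,0,0,0.037],[0,0,0,0,0,0.037]]' | tail -1
python3 -m pendant '[[0,0,0,0,0,0.037],[0,0,0,0,0,0.037],[0,0,0,0,0,0.037],[0,0,0,0,0,0.037],[0,0,0,0,0,0]]' | tail -2
python3 - <<'E'
from h import *
go(.56,-.0188,.1,np.radians(.8))
E
```

```text
finger_force: 40.0
finger_force: 40.0
opening: 0.266
finger_force: 40.0
turn/pi [-0.0003  0.001   0.0019] rows>=0.1 | shift after [-1.3180e+00 -1.0887e+01 -4.0000e-03] | shift now [-1.2540e+00 -1.0895e+01  9.0000e-03] t 7.5 op 0.266 ff 40.0 q7 -0.81
```

View pics/s1.png

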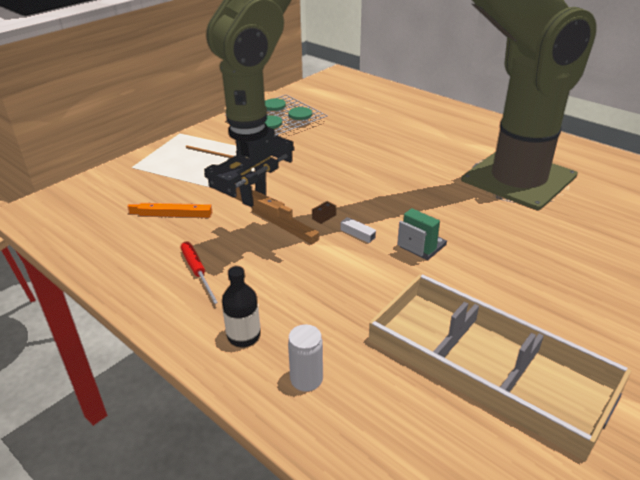

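The picture shows the rail held in the gripper at about (270,207), level, with its tongue towards the viewer. The other parts haven't moved.

```bash
python3 -m pendant '[[-0.1,-0.95,0,0,0,0.002],[-0.1,-0.95,0,0,0,0],[-0.1,-0.95,0,0,0,0],[-0.1,-0.95,0,0,0,0],[-0.1,-0.95,0,0,0,0]]' | tail -1
python3 -m pendant '[[-0.1,-0.95,0,0,0,0],[-0.1,-0.95,0,0,0,0],[-0.1,-0.95,0,0,0,0],[-0.1,-0.95,0,0,0,0],[-0.1,-0.95,0,0,0,0]]' | tail -1
python3 -m pendant '[[-0.1,-0.95,0.4,0,0,0],[0,-0.4,0.6,0,0,0],[0,0,0.6,0,0,0],[0,0,0.4,0,0,0],[0,0,0,0,0,0]]'
python3 - <<'E'
from h import *
go(.56,-.0188,.044,np.radians(.8)); st()
p,d=optics.snapshot("top"); cv2.imwrite("pics/t2.png",p)
P=cloud("top",d)
c=cv2.convertScaleAbs(p[200:350,220:380],alpha=2.0); cv2.imwrite("pics/t2c.png",cv2.resize(c,(640,600),interpolation=cv2.INTER_CUBIC))
p2,d2=optics.snapshot("scene"); cv2.imwrite("pics/s2c.png",cv2.resize(p2[150:290,310:490],(720,560),interpolation=cv2.INTER_CUBIC))
np.save("pics/t2.npy",d); np.save("pics/s2.npy",d2)
E
```

```text
finger_force: 40.0
finger_force: 40.0
clock: 8.8
tool_pos: [0.5639, -0.0206, 0.0494]
eef_rot: [1.0, 0.009, -0.002, -0.0]
contact_force: [-0.6, -0.5, -0.4]
opening: 0.269
finger_force: 40.0
turn/pi [-0.0001  0.0014  0.0013] rows>=0.0 | shift after [-0.156 -0.073  0.216] | shift now [-0.154 -0.073  0.216] t 8.8 op 0.269 ff 40.0 q7 -1.05
8.8 [ 0.5639 -0.0206  0.0494] [[1.0, 0.018, -0.004], [0.018, -1.0, 0.0], [-0.004, -0.0, -1.0]] F [-0.6 -0.5 -0.4] 0.26937203187070075 39.99973325058818 q [-0.2   0.93  0.28  1.89 -0.58  0.41 -1.05]
```

View pics/s2c.png

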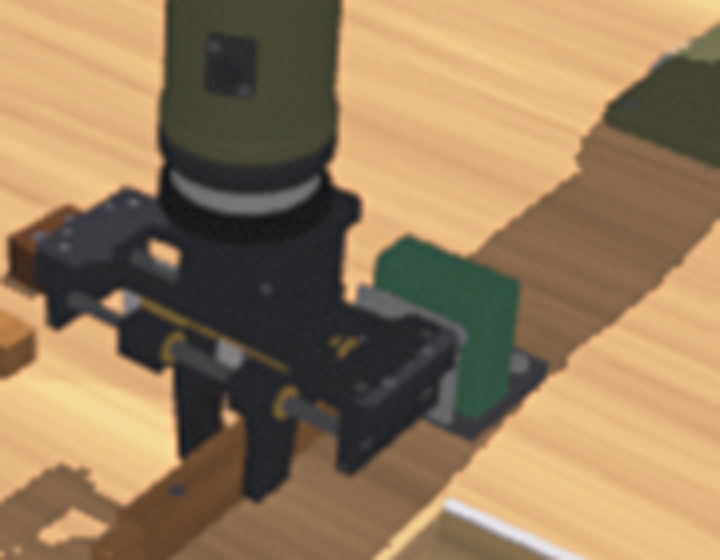

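The close-up shows the rail gripped level, its tongue end at the lower left. The square end is hidden behind the gripper, which faces the plate at about (400,320). Now the push, watching the force.

```bash
python3 -m pendant '[[0,-0.07,0.21,0,0.0014,0.0013],[-0.4,0,0,0,0,0],[-0.4,0,0,0,0,0],[-0.3,0,0,0,0,0],[0,0,0,0,0,0]]'
python3 -m pendant '[[-0.1,0,0,0,0,0],[-0.1,0,0,0,0,0],[0,0,0,0,0,0]]'
python3 -m pendant '[[-0.1,0,0,0,0,0],[-0.1,0,0,0,0,0],[0,0,0,0,0,0]]'
python3 - <<'E'
from h import *
go(.53,-.0188,.044,np.radians(.8))
E
```

```text
clock: 9.32
tool_pos: [0.5364, -0.0196, 0.0467]
eef_rot: [1.0, 0.006, 0.001, -0.0]
contact_force: [0.8, 0.2, -1.1]
opening: 0.27
finger_force: 40.0
clock: 9.57
tool_pos: [0.5332, -0.0193, 0.0465]
eef_rot: [1.0, 0.006, 0.002, -0.0]
contact_force: [-1.0, 0.2, -0.3]
opening: 0.267
finger_force: 40.0
clock: 9.82
tool_pos: [0.5281, -0.0193, 0.0463]
eef_rot: [1.0, 0.006, 0.002, -0.0]
contact_force: [0.2, 0.2, 0.1]
opening: 0.272
finger_force: 40.0
turn/pi [ 0.     -0.0015 -0.0007] rows>=0.0 | shift after [ 0.077 -0.02   0.093] | shift now [ 0.077 -0.02   0.094] t 9.8 op 0.272 ff 40.0 q7 -1.02
```

```bash
python3 -m pendant '[[-0.1,0,0.1,0,-0.001,0],[0,0,0,0,0,0],[0,0,0,0,0,0]]'
python3 -m pendant '[[-0.1,0,0,0,0,0],[0,0,0,0,0,0]]'
python3 -m pendant '[[-0.1,0,0,0,0,0],[0,0,0,0,0,0]]'
python3 -m pendant '[[-0.1,0,0,0,0,0],[0,0,0,0,0,0]]'
python3 - <<'E'
from h import *
go(.53,-.0188,.044,np.radians(.8))
E
```

```text
clock: 10.07
tool_pos: [0.5268, -0.0194, 0.0439]
eef_rot: [1.0, 0.006, 0.002, 0.0]
contact_force: [3.5, 0.8, 0.2]
opening: 0.265
finger_force: 40.0
clock: 10.23
tool_pos: [0.5238, -0.0194, 0.044]
eef_rot: [1.0, 0.006, 0.001, 0.0]
contact_force: [4.4, 0.8, -0.1]
opening: 0.267
finger_force: 40.0
clock: 10.4
tool_pos: [0.5213, -0.0194, 0.044]
eef_rot: [1.0, 0.006, 0.002, 0.0]
contact_force: [4.6, 0.3, 0.0]
opening: 0.265
finger_force: 40.0
clock: 10.57
tool_pos: [0.5191, -0.0194, 0.044]
eef_rot: [1.0, 0.006, 0.002, 0.0]
contact_force: [6.4, 0.6, -0.1]
opening: 0.274
finger_force: 4.0
turn/pi [ 0.0001 -0.0011 -0.0007] rows>=0.0 | shift after [ 0.435 -0.018 -0.001] | shift now [ 0.435 -0.019  0.   ] t 10.6 op 0.274 ff 4.0 q7 -1.01
```

```bash
python3 -m pendant '[[0,0,0,0,0,0],[0,0,0,0,0,0],[0,0,0,0,0,0],[0,0,0,0,0,0]]'
python3 -m pendant '[[0,0,0,0,0,0],[0,0,0,0,0,0],[0,0,0,0,0,0],[0,0,0,0,0,0]]'
```

```text
clock: 10.9
tool_pos: [0.5196, -0.0194, 0.044]
eef_rot: [1.0, 0.006, 0.002, 0.0]
contact_force: [6.0, -0.9, -0.8]
opening: 0.267
finger_force: 40.0
clock: 11.23
tool_pos: [0.5196, -0.0194, 0.044]
eef_rot: [1.0, 0.006, 0.002, 0.0]
contact_force: [6.0, 0.5, -1.0]
opening: 0.267
finger_force: 40.0
```

```bash
python3 -m pendant '[[-0.1,0,0,0,0,0],[0,0,0,0,0,0]]'
python3 -m pendant '[[-0.1,0,0,0,0,0],[0,0,0,0,0,0]]'
python3 -m pendant '[[-0.05,0,0,0,0,0],[0,0,0,0,0,0]]'
python3 -m pendant '[[-0.05,0,0,0,0,0],[0,0,0,0,0,0]]'
```

```text
clock: 11.4
tool_pos: [0.5172, -0.0195, 0.044]
eef_rot: [1.0, 0.006, 0.002, 0.0]
contact_force: [7.3, 0.9, -1.4]
opening: 0.267
finger_force: 40.0
clock: 11.57
tool_pos: [0.5155, -0.0195, 0.0442]
eef_rot: [1.0, 0.006, 0.003, 0.0]
contact_force: [7.3, 0.7, 0.0]
opening: 0.265
finger_force: 40.0
clock: 11.73
tool_pos: [0.5154, -0.0195, 0.0443]
eef_rot: [1.0, 0.006, 0.004, 0.0]
contact_force: [8.8, 0.6, -0.1]
opening: 0.269
finger_force: 40.0
clock: 11.9
tool_pos: [0.5153, -0.0195, 0.0445]
eef_rot: [1.0, 0.006, 0.005, 0.0]
contact_force: [10.0, 0.6, -0.8]
opening: 0.267
finger_force: 40.0
```

Force rises while the position stays at 0.5153, so the plate is home. I back off and check the rail in the hand.

```bash
python3 -m pendant '[[0.3,0,0,0,0,0],[0.6,0,0,0,0,0],[0.6,0,0,0,0,0],[0.6,0,0,0,0,0],[0,0,0,0,0,0]]'
python3 - <<'E'
from h import *
go(.56,-.019,.12,np.radians(180.8)); 
p,d=optics.snapshot("top"); c=cv2.convertScaleAbs(p[190:330,230:370],alpha=2.2)
a=cv2.resize(c,(400,400),interpolation=cv2.INTER_CUBIC)
p2,d2=optics.snapshot("scene"); b=cv2.resize(p2[170:310,280:440],(400,350),interpolation=cv2.INTER_CUBIC)
cv2.imwrite("pics/m1.png",np.hstack([a[:350],b]))
Q=cloud("scene",d2).reshape(-1,3); m=(abs(Q[:,1]+.02)<.03)&(Q[:,0]>.585)&(Q[:,0]<.68)&(Q[:,2]>.03)&(Q[:,2]<.075); q=Q[m]
for lo in np.arange(.585,.68,.01):
    w=q[(q[:,0]>lo)&(q[:,0]<lo+.01)]
    if len(w)>5: t=w[w[:,2]>np.percentile(w[:,2],60)]; print(round(lo,3),len(w),"ztop %.4f"%np.percentile(w[:,2],92),"zlow %.4f"%w[:,2].min(),"y",np.round([t[:,1].min(),t[:,1].max(),w[:,1].max()],4))
E
```

```text
clock: 12.32
tool_pos: [0.5642, -0.0185, 0.0435]
eef_rot: [1.0, 0.006, 0.001, -0.0]
contact_force: [0.7, 0.5, -0.2]
opening: 0.272
finger_force: 40.0
turn/pi [-7.000e-04  0.000e+00  9.996e-01] rows>=25.2 | shift after [ 0.168 -0.016 -3.061] | shift now [-0.164  0.016 -3.061] t 12.3 op 0.272 ff 40.0 q7 -1.04
0.585 74 ztop 0.0618 zlow 0.0383 y [-0.0297 -0.0056 -0.0043]
0.595 73 ztop 0.0622 zlow 0.0390 y [-0.0295 -0.0068 -0.0048]
0.605 78 ztop 0.0620 zlow 0.0382 y [-0.0282 -0.0065 -0.0052]
0.615 77 ztop 0.0618 zlow 0.0395 y [-0.0289 -0.0056 -0.0046]
0.625 82 ztop 0.0620 zlow 0.0405 y [-0.0287 -0.0053 -0.0043]
0.635 81 ztop 0.0617 zlow 0.0389 y [-0.0276 -0.0064 -0.0049]
0.645 53 ztop 0.0616 zlow 0.0392 y [-0.0223 -0.0119 -0.0116]
0.655 75 ztop 0.0603 zlow 0.0378 y [-0.0225 -0.011  -0.011 ]
```

View pics/m1.png

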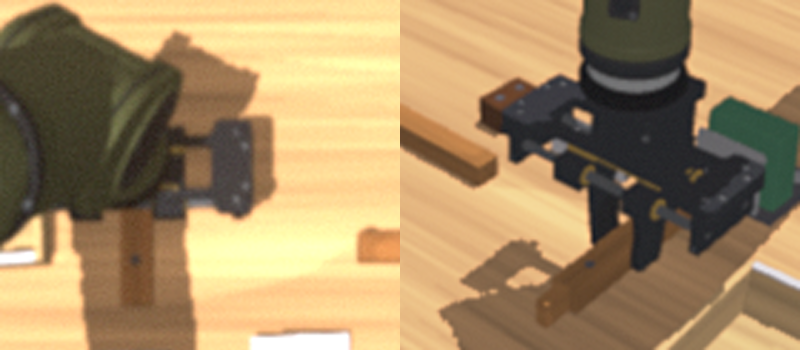

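The rail is still level and straight after the slackening: its top is at 0.062 and its tongue end at about x 0.66. I lift and turn it end for end.

```bash
python3 -m pendant '[[0,0,-0.8,0,0,0],[0,0,-0.8,0,0,0],[0,0,-0.8,0,0,0],[0,0,-0.7,0,0,0],[0,0,0,0,0,0]]' | tail -1
python3 -m pendant '[[0,0,0,0,0,-0.0385],[0,0,0,0,0,-0.0385],[0,0,0,0,0,-0.0385],[0,0,0,0,0,-0.0385],[0,0,0,0,0,-0.0385]]' | tail -1
python3 -m pendant '[[0,0,0,0,0,-0.0385],[0,0,0,0,0,-0.0385],[0,0,0,0,0,-0.0385],[0,0,0,0,0,-0.0385],[0,0,0,0,0,-0.0385]]' | tail -1
python3 -m pendant '[[0,0,0,0,0,-0.0385],[0,0,0,0,0,-0.0385],[0,0,0,0,0,-0.0385],[0,0,0,0,0,-0.0385],[0,0,0,0,0,-0.0385]]' | tail -1
python3 -m pendant '[[0,0,0,0,0,-0.0385],[0,0,0,0,0,-0.0385],[0,0,0,0,0,-0.0385],[0,0,0,0,0,-0.0385],[0,0,0,0,0,-0.0385]]' | tail -1
python3 -m pendant '[[0,0,0,0,0,-0.0385],[0,0,0,0,0,-0.0385],[0,0,0,0,0,-0.0385],[0,0,0,0,0,-0.0385],[0,0,0,0,0,-0.0385]]' | tail -1
python3 -m pendant '[[0,0,0,0,0,-0.0385],[0,0,0,0,0,0],[0,0,0,0,0,0]]'
python3 - <<'E'
from h import *
go(.56,-.019,.044,np.radians(180.8)); st()
E
```

```text
finger_force: 40.0
finger_force: 40.0
finger_force: 40.0
finger_force: 40.0
finger_force: 40.0
finger_force: 40.0
clock: 15.17
tool_pos: [0.5612, -0.0189, 0.1204]
eef_rot: [-0.006, 1.0, 0.001, -0.001]
contact_force: [0.3, -0.9, -0.7]
opening: 0.267
finger_force: 40.0
turn/pi [ 0.0004 -0.0006 -0.0006] rows>=0.0 | shift after [ 0.048 -0.005  3.055] | shift now [ 0.042 -0.009  3.055] t 15.2 op 0.267 ff 40.0 q7 0.98
15.17 [ 0.5612 -0.0189  0.1204] [[-1.0, -0.012, -0.002], [-0.012, 1.0, 0.001], [0.002, 0.001, -1.0]] F [ 0.3 -0.9 -0.7] 0.2672056208802312 39.9996430054307 q [ 0.22  0.81 -0.46  1.85  0.58  0.62  0.98]
```

```bash
python3 -m pendant '[[0,0,0.7,0,0,0],[0,0,0.8,0,0,0],[0,0,0.8,0,0,0],[0,0,0.7,0,0,0],[0,0,0,0,0,0]]' | tail -1
python3 -m pendant '[[0.3,0,0.06,0,0,0],[0.3,0,0,0,0,0],[0.3,0,0,0,0,0],[0,0,0,0,0,0],[0,0,0,0,0,0]]'
python3 - <<'E'
from h import *
go(.535,-.019,.044,np.radians(180.8))
E
```

```text
finger_force: 40.0
clock: 16.0
tool_pos: [0.5403, -0.0193, 0.0457]
eef_rot: [-0.008, 1.0, -0.0, 0.001]
contact_force: [0.8, -0.0, -0.8]
opening: 0.266
finger_force: 40.0
turn/pi [-0.0001  0.0006  0.0004] rows>=0.0 | shift after [0.213 0.014 0.067] | shift now [0.213 0.015 0.066] t 16.0 op 0.266 ff 40.0 q7 0.87
```

```bash
python3 -m pendant '[[0.15,0,0.07,0,0,0],[0.1,0,0,0,0,0],[0.1,0,0,0,0,0],[0,0,0,0,0,0]]'
python3 -m pendant '[[0.1,0,0,0,0,0],[0,0,0,0,0,0]]'
python3 -m pendant '[[0.1,0,0,0,0,0],[0,0,0,0,0,0]]'
python3 -m pendant '[[0.1,0,0,0,0,0],[0,0,0,0,0,0]]'
python3 -m pendant '[[0.1,0,0,0,0,0],[0,0,0,0,0,0]]'
python3 - <<'E'
from h import *
go(.535,-.019,.044,np.radians(180.8))
E
```

```text
clock: 16.33
tool_pos: [0.5319, -0.0193, 0.0431]
eef_rot: [-0.008, 1.0, 0.0, 0.001]
contact_force: [0.7, -0.3, 0.0]
opening: 0.271
finger_force: 40.0
clock: 16.5
tool_pos: [0.5303, -0.0193, 0.0432]
eef_rot: [-0.008, 1.0, 0.0, 0.002]
contact_force: [3.5, 0.2, -0.8]
opening: 0.271
finger_force: 40.0
clock: 16.67
tool_pos: [0.5277, -0.0193, 0.0433]
eef_rot: [-0.008, 1.0, 0.0, 0.002]
contact_force: [4.4, 0.5, -1.0]
opening: 0.271
finger_force: 40.0
clock: 16.83
tool_pos: [0.5251, -0.0193, 0.0433]
eef_rot: [-0.008, 1.0, 0.0, 0.002]
contact_force: [4.9, -0.3, -0.1]
opening: 0.264
finger_force: 40.0
clock: 17.0
tool_pos: [0.523, -0.0193, 0.0433]
eef_rot: [-0.008, 1.0, 0.0, 0.002]
contact_force: [6.0, -0.7, -1.2]
opening: 0.27
finger_force: 40.0
turn/pi [0.0002 0.0012 0.0004] rows>=0.0 | shift after [-0.479  0.005 -0.027] | shift now [-0.479  0.004 -0.025] t 17.0 op 0.27 ff 40.0 q7 0.84
```

```bash
python3 -m pendant '[[0.1,0,0,0,0,0],[0,0,0,0,0,0]]'
python3 -m pendant '[[0.1,0,0,0,0,0],[0,0,0,0,0,0]]'
python3 -m pendant '[[0.05,0,0,0,0,0],[0,0,0,0,0,0]]'
python3 -m pendant '[[0.05,0,0,0,0,0],[0,0,0,0,0,0]]'
```

```text
clock: 17.17
tool_pos: [0.5211, -0.0193, 0.0434]
eef_rot: [-0.008, 1.0, 0.0, 0.002]
contact_force: [6.8, -0.9, -1.6]
opening: 0.268
finger_force: 40.0
clock: 17.33
tool_pos: [0.5197, -0.0192, 0.0436]
eef_rot: [-0.008, 1.0, 0.001, 0.003]
contact_force: [7.7, -0.6, -1.9]
opening: 0.268
finger_force: 40.0
clock: 17.5
tool_pos: [0.5196, -0.0192, 0.0438]
eef_rot: [-0.008, 1.0, 0.001, 0.004]
contact_force: [9.6, -1.0, -0.7]
opening: 0.268
finger_force: 40.0
clock: 17.67
tool_pos: [0.5196, -0.0191, 0.044]
eef_rot: [-0.008, 1.0, 0.001, 0.005]
contact_force: [11.1, -0.9, -1.4]
opening: 0.27
finger_force: 40.0
```

Both ends are marked. The tongue end also stopped hard, after about 12 mm of travel. I set the rail down on clear bench while I slide the dividers.

```bash
python3 -m pendant '[[-0.3,0,0,0,0,0],[-0.8,0,0,0,0,0],[-0.8,0,0,0,0,0],[-0.8,-0.5,0,0,0,0],[0,-0.8,0,0,0,0]]' | tail -1
python3 -m pendant '[[0,-0.8,0.2,0,0,0],[0,0,0.5,0,0,0],[0,0,0.5,0,0,0],[0,0,0.2,0,0,0],[0,0,0,0,0,0]]'
python3 - <<'E'
from h import *
go(.59,-.07,.0065,np.radians(180.8))
E
```

```text
finger_force: 40.0
clock: 18.5
tool_pos: [0.5806, -0.0692, 0.0063]
eef_rot: [-0.009, 1.0, 0.001, -0.002]
contact_force: [-0.3, -0.7, -0.8]
opening: 0.267
finger_force: 40.0
turn/pi [ 0.0004 -0.001   0.0011] rows>=0.0 | shift after [-0.376 -0.036 -0.01 ] | shift now [-0.375 -0.037 -0.011] t 18.5 op 0.267 ff 40.0 q7 0.98
```

```bash
python3 -m pendant '[[0,0,0.04,0,0,0],[0,0,0,0,0,0],[0,0,0,0,0,0],[0,0,0,0,0,0]]' 0 
python3 -m pendant '[[0,0,-0.5,0,0,0],[0,0,-0.9,0,0,0],[0,0,-0.9,0,0,0],[0,0,-0.9,0,0,0],[0,0,-0.9,0,0,-0.0125]]' | tail -1
python3 -m pendant '[[0,0.97,-0.2,0,0,0],[0,0.97,0,0,0,0],[0,0.97,0,0,0,0],[0,0.97,0,0,0,0],[0,0.97,0,0,0,0]]' | tail -1
python3 -m pendant '[[0,0.97,0,0,0,0],[0,0.97,0,0,0,0],[0,0.97,0,0,0,0],[0,0.97,0,0,0,0],[0,0.97,0,0,0,0]]' | tail -1
python3 -m pendant '[[0,0.97,0,0,0,0],[0,0.97,0,0,0,0],[0,0.97,0,0,0,0],[0,0.97,0,0,0,0],[0,0.5,0,0,0,0]]' | tail -1
python3 -m pendant '[[0,0,0,0,0,0],[0,0,0,0,0,0]]'
python3 - <<'E'
from h import *
go(.5786,.295,.058,np.radians(183.1))
p,d=optics.snapshot("scene"); comps("scene",d,lo=.014,hi=.04,amin=150)
E
```

```text
clock: 18.83
tool_pos: [0.5831, -0.0707, 0.0076]
eef_rot: [-0.008, 1.0, 0.0, 0.001]
contact_force: [0.2, 0.8, -0.3]
opening: 0.497
finger_force: 0.0
finger_force: 0.0
finger_force: 0.0
finger_force: 0.0
finger_force: 0.0
clock: 20.67
tool_pos: [0.5634, 0.2799, 0.1151]
eef_rot: [-0.028, 1.0, -0.0, 0.001]
contact_force: [-0.2, -0.2, -0.8]
opening: 0.5
finger_force: 0.0
turn/pi [-0.0003  0.0005  0.0003] rows>=0.0 | shift after [-0.639  0.571  2.284] | shift now [-0.636  0.573  2.284] t 20.7 op 0.5 ff 0.0 q7 0.64
px [132.  45.] n 2056 z 0.037 c -26.7 -1500.8 size 1242 x 34 ang -0.0 mean [   80.2 -1501.3]
px [461.   3.] n 222 z 0.035 c -1119.6 -838.0 size 135 x 41 ang -79.3 mean [-1121.7  -828.4]
px [494.  44.] n 292 z 0.037 c -739.3 -486.5 size 219 x 38 ang -4.1 mean [-747.1 -489.5]
px [280. 114.] n 1200 z 0.035 c 149.1 -651.7 size 194 x 149 ang 39.2 mean [ 160.  -659.3]
px [511. 178.] n 409 z 0.038 c 57.6 -3.4 size 103 x 30 ang 88.1 mean [60.3  4.3]
px [285. 219.] n 731 z 0.024 c 522.1 -291.4 size 193 x 29 ang 89.5 mean [ 523.1 -284.7]
px [324. 210.] n 283 z 0.030 c 441.8 -244.9 size 52
[... 281 characters left out ...]
n [426.5  -6.5]
px [195. 263.] n 503 z 0.026 c 740.5 -335.4 size 105 x 24 ang 67.4 mean [ 740.9 -333.7]
px [339. 278.] n 956 z 0.024 c 581.2 -68.6 size 192 x 28 ang 0.7 mean [592.8 -67.6]
px [422. 298.] n 859 z 0.038 c 562.0 80.3 size 171 x 80 ang -31.1 mean [548.   90.3]
px [489. 327.] n 962 z 0.038 c 551.8 201.9 size 177 x 84 ang -33.3 mean [531.1 216.9]
px [244. 335.] n 363 z 0.038 c 821.1 -90.1 size 58 x 26 ang -40.9 mean [823.  -86.4]
px [484. 392.] n 2742 z 0.037 c 660.5 250.8 size 371 x 9 ang -86.2 mean [659.6 273.1]
px [571. 361.] n 1253 z 0.037 c 538.4 325.3 size 187 x 94 ang -38.9 mean [513.8 348.2]
px [306. 378.] n 350 z 0.037 c 817.6 55.8 size 51 x 20 ang -45.6 mean [819.8  59.2]
```

```bash
python3 -m pendant '[[-0.32,0.29,0.3,0,0,0],[-0.32,0.28,0.5,0,0,0],[0,0,0.7,0,0,0],[0,0,0.5,0,0,0],[0,0,0.28,0,0,0]]' | tail -1
python3 -m pendant '[[0,0,0,0,0,0],[0,0,0,0,0,0],[0,0,0,0,0,0],[0,0,0,0,0,0],[0,0,0,0,0,0]]' -1 15
python3 -m pendant '[[0,0,0,0,0,0],[0,0,0,0,0,0]]'
python3 - <<'E'
from h import *
go(.5786,.295,.058,np.radians(183.1))
E
```

```text
finger_force: 0.0
clock: 21.55
tool_pos: [0.5791, 0.2957, 0.0585]
eef_rot: [-0.027, 1.0, 0.0, 0.001]
contact_force: [0.0, -0.3, 0.2]
opening: 0.144
finger_force: 0.0
clock: 21.72
tool_pos: [0.579, 0.2958, 0.0583]
eef_rot: [-0.027, 1.0, 0.0, 0.001]
contact_force: [-0.5, -0.6, 2.8]
opening: 0.091
finger_force: 15.0
turn/pi [0.0002 0.0007 0.0001] rows>=0.0 | shift after [ 0.019 -0.032  0.013] | shift now [ 0.019 -0.032  0.013] t 21.7 op 0.091 ff 15.0 q7 0.61
```

```bash
python3 -m pendant '[[0,-0.4,0,0,0,0],[0,-0.5,0,0,0,0],[0,-0.5,0,0,0,0],[0,-0.5,0,0,0,0],[0,-0.5,0,0,0,0]]' | tail -1
python3 -m pendant '[[0,-0.4,0,0,0,0],[0,-0.3,0,0,0,0],[0,0,0,0,0,0],[0,0,0,0,0,0]]'
python3 - <<'E'
from h import *
go(.5832,.2174,.058,np.radians(183.1))
E
```

```text
finger_force: 15.0
clock: 22.47
tool_pos: [0.5836, 0.2137, 0.0582]
eef_rot: [-0.026, 1.0, -0.002, 0.001]
contact_force: [0.3, -1.9, 8.6]
opening: 0.09
finger_force: 15.0
turn/pi [-0.0014  0.0004 -0.0008] rows>=0.0 | shift after [0.01  0.149 0.009] | shift now [0.01  0.149 0.009] t 22.5 op 0.09 ff 15.0 q7 0.68
```

```bash
python3 -m pendant '[[0,0.14,0,0,0,0],[0,0,0,0,0,0],[0,0,0,0,0,0]]'
python3 -m pendant '[[0,0,0,0,0,0],[0,0,0,0,0,0],[0,0,-0.6,0,0,0],[0,0,-0.8,0,0,0],[0,0,-0.4,0,0,0]]' -0.55
python3 -m pendant '[[0,0,0,0,0,0],[0,0,0,0,0,0]]'
python3 - <<'E'
from h import *
go(.5855,.1805,.058,np.radians(183.1))
p,d=optics.snapshot("scene"); cv2.imwrite("pics/s3.png",cv2.resize(p[250:450,350:630],(784,560)))
E
```

```text
clock: 22.72
tool_pos: [0.5834, 0.2175, 0.0582]
eef_rot: [-0.026, 1.0, -0.002, 0.001]
contact_force: [0.3, -1.4, 9.5]
opening: 0.09
finger_force: 15.0
clock: 23.13
tool_pos: [0.5827, 0.2202, 0.1034]
eef_rot: [-0.027, 1.0, -0.001, 0.0]
contact_force: [0.2, 0.5, 0.3]
opening: 0.222
finger_force: 0.0
clock: 23.3
tool_pos: [0.5827, 0.2207, 0.1025]
eef_rot: [-0.027, 1.0, -0.0, 0.001]
contact_force: [-0.1, -0.2, -1.4]
opening: 0.23
finger_force: 0.0
turn/pi [-0.0002  0.0004 -0.0001] rows>=0.0 | shift after [-0.025 -1.612  1.778] | shift now [-0.023 -1.611  1.779] t 23.3 op 0.23 ff 0.0 q7 0.71
```

```bash
python3 -m pendant '[[0,-0.8,0,0,0,0],[0,-0.8,0,0,0,0],[0,0,0.1,0,0,0],[0,0,0,0,0,0]]'
python3 - <<'E'
from h import *
go(.5855,.1805,.058,np.radians(183.1))
p,d=optics.snapshot("scene"); Q=cloud("scene",d).reshape(-1,3)
m=(Q[:,2]>.07)&(Q[:,2]<.088)&(abs(Q[:,0]-.58)<.035)&(Q[:,1]>.12)&(Q[:,1]<.3); print(np.histogram(Q[m,1],bins=np.arange(.15,.25,.004)))
E
```

```text
clock: 23.68
tool_pos: [0.5842, 0.1795, 0.0985]
eef_rot: [-0.026, 1.0, -0.001, -0.001]
contact_force: [0.1, 1.3, 0.0]
opening: 0.222
finger_force: 0.0
turn/pi [-0.0007 -0.0004 -0.0007] rows>=0.0 | shift after [-0.053  0.036  1.62 ] | shift now [-0.055  0.04   1.62 ] t 23.7 op 0.222 ff 0.0 q7 0.75
(array([  0,   0,   0,   0,   0,   0,  12,  43,  86,   1,   0,   0,   0,
         0,   0,  16,  72, 104,   2,   0,   0,   0,   0,   0]), array([0.15 , 0.154, 0.158, 0.162, 0.166, 0.17 , 0.174, 0.178, 0.182,
       0.186, 0.19 , 0.194, 0.198, 0.202, 0.206, 0.21 , 0.214, 0.218,
       0.222, 0.226, 0.23 , 0.234, 0.238, 0.242, 0.246]))
```

```bash
python3 -m pendant '[[0,0.03,0.4,0,0,0],[0,0,0.4,0,0,0],[0,0,0.4,0,0,0],[0,0,0.4,0,0,0],[0,0,0,0,0,0]]'
python3 -m pendant '[[0,0,0,0,0,0],[0,0,0,0,0,0],[0,0,0,0,0,0],[0,0,0,0,0,0]]' -1 15
python3 - <<'E'
from h import *
go(.5884,.1217,.058,np.radians(183.1))
E
```

```text
clock: 24.15
tool_pos: [0.5831, 0.1821, 0.0573]
eef_rot: [-0.028, 1.0, -0.001, -0.001]
contact_force: [0.6, -0.3, -0.1]
opening: 0.222
finger_force: 0.0
clock: 24.48
tool_pos: [0.5848, 0.1823, 0.0601]
eef_rot: [-0.027, 1.0, 0.0, 0.001]
contact_force: [0.5, -0.1, -3.9]
opening: 0.089
finger_force: 15.0
turn/pi [0.     0.0004 0.0001] rows>=0.0 | shift after [-0.012 -2.429  0.082] | shift now [-0.011 -2.429  0.082] t 24.5 op 0.089 ff 15.0 q7 0.72
```

```bash
python3 -m pendant '[[0,-0.4,0,0,0,0],[0,-0.5,0,0,0,0],[0,-0.5,0,0,0,0],[0,-0.5,0,0,0,0],[0,-0.4,0,0,0,0]]' | tail -1
python3 -m pendant '[[0,0,0,0,0,0],[0,0,0,0,0,0]]'
```

```text
finger_force: 15.0
clock: 25.07
tool_pos: [0.5883, 0.121, 0.06]
eef_rot: [-0.026, 1.0, -0.002, 0.0]
contact_force: [1.7, -2.6, -5.3]
opening: 0.091
finger_force: 15.0
```

```bash
python3 -m pendant '[[0,0,0,0,0,0],[0,0,0,0,0,0],[0,0,-0.6,0,0,0],[0,0,-0.9,0,0,0],[0,0,-0.9,0,0,0]]' -0.5 | tail -1
python3 -m pendant '[[0,-0.95,0,0,0,0],[0,-0.95,0,0,0,0],[0,-0.95,0,0,0,0],[0,-0.95,0,0,0,0],[0,-0.95,0,0,0,0]]' 0 | tail -1
python3 -m pendant '[[0,-0.95,0,0,0,0.0125],[0,-0.95,0,0,0,0],[0,-0.7,0,0,0,0],[0,0,0,0,0,0],[0,0,0,0,0,0]]'
python3 - <<'E'
from h import *
go(.580,-.0695,.006,np.radians(180.8))
p,d=optics.snapshot("scene"); cv2.imwrite("pics/s3.png",p); comps("scene",d,lo=.014,hi=.04,amin=200)
Q=cloud("scene",d).reshape(-1,3)
m=(Q[:,2]>.07)&(Q[:,2]<.088)&(abs(Q[:,0]-.58)<.035)&(Q[:,1]>.09)&(Q[:,1]<.3); print(np.histogram(Q[m,1],bins=np.arange(.1,.25,.004)))
E
```

```text
finger_force: 0.0
finger_force: 0.0
clock: 26.32
tool_pos: [0.5965, -0.0585, 0.1206]
eef_rot: [-0.007, 1.0, 0.0, 0.001]
contact_force: [-0.6, 0.4, -0.0]
opening: 0.502
finger_force: 0.0
turn/pi [ 0.0002  0.0007 -0.    ] rows>=0.0 | shift after [ 0.668 -0.432  4.583] | shift now [ 0.678 -0.434  4.581] t 26.3 op 0.502 ff 0.0 q7 1.08
px [133.  45.] n 2067 z 0.037 c -21.7 -1502.9 size 1233 x 38 ang 0.4 mean [   66.9 -1501. ]
px [462.   3.] n 207 z 0.036 c -1117.6 -835.3 size 145 x 28 ang 88.9 mean [-1119.9  -827.3]
px [489.  46.] n 224 z 0.037 c -730.1 -493.5 size 211 x 25 ang -3.8 mean [-714.4 -493.6]
px [614.  61.] n 433 z 0.037 c -838.6 -110.5 size 159 x 29 ang -86.4 mean [-837.6 -106.4]
px [280. 114.] n 1203 z 0.035 c 171.0 -670.9 size 172 x 168 ang -88.8 mean [ 160.7 -659.2]
px [519. 179.] n 542 z 0.037 c 41.6 18.0 size 128 x 58 ang -64.4 mean [50.2 20.7]
px [285. 219.] n 730 z 0.024 c 521.0 -290.9 size 194 x 31 ang 88.9 mean [ 523.2 -286.3]
px [171. 207.] n 710 z 0.024 c 660.6 -518.7 size 192 x 30 ang -52.1 mean [ 659.1 -514.1]
px [420. 246.] n 359 z 0.038 c 425.6 -4.3 size 79 x 35
[... 492 characters left out ...]
 820.1 -88.3 size 57 x 23 ang -34.6 mean [822.4 -85.4]
px [484. 392.] n 2733 z 0.037 c 661.1 250.3 size 372 x 11 ang -85.8 mean [659.7 270.9]
px [306. 378.] n 358 z 0.038 c 817.6 56.1 size 51 x 22 ang -44.3 mean [820.8  58.4]
(array([ 0,  0,  0,  2, 45, 84, 57,  0,  0,  0,  0,  0,  0,  0,  0,  0,  0,
        0,  0,  0,  0,  0,  0,  0,  0,  0,  0,  1, 51, 86, 51,  0,  0,  0,
        0,  0,  0]), array([0.1  , 0.104, 0.108, 0.112, 0.116, 0.12 , 0.124, 0.128, 0.132,
       0.136, 0.14 , 0.144, 0.148, 0.152, 0.156, 0.16 , 0.164, 0.168,
       0.172, 0.176, 0.18 , 0.184, 0.188, 0.192, 0.196, 0.2  , 0.204,
       0.208, 0.212, 0.216, 0.22 , 0.224, 0.228, 0.232, 0.236, 0.24 ,
       0.244, 0.248]))
```

View pics/s3.png

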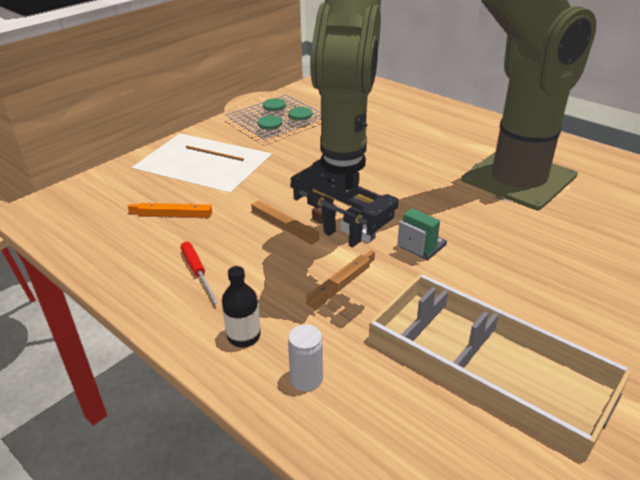

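The dividers are now at about (430,305) and (482,337), leaving a long left compartment. The rail lies at (340,278). I regrasp it.

```bash
python3 -m pendant '[[0.33,-0.21,0.8,0,0,0],[0.33,-0.21,0.8,0,0,0],[0,0,0.8,0,0,0],[0,0,0.8,0,0,0],[0,0,0.7,0,0,0]]' | tail -1
python3 -m pendant '[[0,0,0.4,0,0,0],[0,0,0.2,0,0,0],[0,0,0,0,0,0],[0,0,0,0,0,0]]'
python3 -m pendant '[[0,0,0,0,0,0],[0,0,0,0,0,0],[0,0,0,0,0,0],[0,0,0,0,0,0],[0,0,0,0,0,0]]' -1 40
python3 -m pendant '[[0,0,-0.5,0,0,0],[0,0,-0.9,0,0,0],[0,0,-0.9,0,0,0],[0,0,-0.9,0,0,0],[0,0,-0.9,0,0,0]]'
python3 - <<'E'
from h import *
# tote targets
c=np.array([.58,.2453]); a=np.radians(3.1); ex=np.array([np.cos(a),np.sin(a)]); ey=np.array([-np.sin(a),np.cos(a)])
for nm,tx,ty in(("rail",.038,.078),("batten",-.038,.078),("spacer",0,-.076),("block",0,-.160)): print(nm,np.round(c+ex*tx+ey*ty,4))
t=c+ex*.038+ey*.078; go(t[0],t[1],.12,np.radians(93.1))
E
```

```text
finger_force: 0.0
clock: 27.12
tool_pos: [0.5807, -0.0683, 0.0082]
eef_rot: [-0.008, 1.0, 0.0, 0.001]
contact_force: [-0.3, 0.7, 0.7]
opening: 0.5
finger_force: 0.0
clock: 27.53
tool_pos: [0.5806, -0.0693, 0.0083]
eef_rot: [-0.007, 1.0, 0.0, 0.001]
contact_force: [-1.1, -0.5, 5.1]
opening: 0.263
finger_force: 40.0
clock: 27.95
tool_pos: [0.5796, -0.0694, 0.1118]
eef_rot: [-0.008, 1.0, 0.0, 0.0]
contact_force: [-0.6, -0.3, -0.9]
opening: 0.266
finger_force: 40.0
rail [0.6137 0.3252]
batten [0.5378 0.3211]
spacer [0.5841 0.1694]
block [0.5887 0.0855]
turn/pi [2.000e-04 2.000e-04 4.876e-01] rows>=12.3 | shift after [15.687  2.219 -0.329] | shift now [-1.607 15.761 -0.326] t 27.9 op 0.266 ff 40.0 q7 1.07
```

```bash
python3 -m pendant '[[0,0,-0.1,0,0,0.0375],[0,0,-0.1,0,0,0.0375],[0,0,-0.1,0,0,0.0375],[0,0,-0.1,0,0,0.0375],[0,0,-0.1,0,0,0.0375]]' | tail -1
python3 -m pendant '[[0,0,0,0,0,0.0375],[0,0,0,0,0,0.0375],[0,0,0,0,0,0.0375],[0,0,0,0,0,0.0375],[0,0,0,0,0,0.0375]]' | tail -1
python3 -m pendant '[[0,0,0,0,0,0.0375],[0,0,0,0,0,0.0375],[0,0,0,0,0,0.0375],[0,0,0,0,0,0]]' | tail -1
python3 -m pendant '[[0.97,0.14,0,0,0,0],[0.97,0.14,0,0,0,0],[0.97,0.14,0,0,0,0],[0.97,0.14,0,0,0,0],[0.97,0.14,0,0,0,0]]' | tail -1
python3 -m pendant '[[0.97,0.14,0,0,0,0],[0.97,0.14,0,0,0,0],[0.97,0.14,0,0,0,0],[0.97,0.14,0,0,0,0],[0.97,0.14,0,0,0,0]]' | tail -1
python3 -m pendant '[[0.97,0.14,0,0,0,0],[0.97,0.14,0,0,0,0],[0.97,0.14,0,0,0,0],[0.97,0.14,0,0,0,0],[0.97,0.14,0,0,0,0]]' | tail -1
python3 -m pendant '[[0.8,0,0,0,0,0],[0,0,0,0,0,0],[0,0,0,0,0,0]]'
python3 - <<'E'
from h import *
go(.6137,.3252,.015,np.radians(93.1))
E
```

```text
finger_force: 40.0
finger_force: 40.0
finger_force: 40.0
finger_force: 40.0
finger_force: 40.0
finger_force: 40.0
clock: 30.62
tool_pos: [0.6105, 0.3182, 0.1227]
eef_rot: [0.686, 0.728, 0.0, -0.0]
contact_force: [0.6, -0.8, -0.8]
opening: 0.266
finger_force: 40.0
turn/pi [ 0.0001 -0.0003  0.0017] rows>=0.0 | shift after [0.272 0.144 4.307] | shift now [0.266 0.144 4.307] t 30.6 op 0.266 ff 40.0 q7 -0.48
```

```bash
python3 -m pendant '[[0.27,0.14,0,0,0,0.0017],[0,0,0.6,0,0,0],[0,0,0.7,0,0,0],[0,0,0.7,0,0,0],[0,0,0,0,0,0]]' | tail -1
python3 - <<'E'
from h import *
go(.6137,.3252,.0145,np.radians(93.1))
p,d=optics.snapshot("top"); cv2.imwrite("pics/t4.png",cv2.resize(cv2.convertScaleAbs(p[190:310,60:270],alpha=2),(798,456),interpolation=cv2.INTER_CUBIC))
E
```

```text
finger_force: 40.0
turn/pi [-0.0015  0.0013 -0.002 ] rows>=0.1 | shift after [0.182 0.039 2.192] | shift now [0.191 0.048 2.192] t 31.0 op 0.266 ff 40.0 q7 -0.5
```

View pics/t4.png

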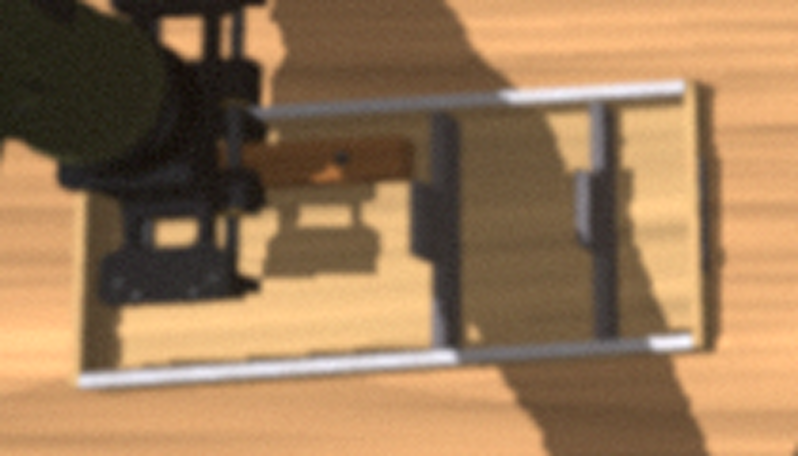

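The rail sits over the left compartment: its square end is at (412,158), clear of the divider at 432 and parallel to the walls. I lower it.

```bash
python3 -m pendant '[[0.12,0.04,0.4,0,0,0],[0,0,0.5,0,0,0],[0,0,0.5,0,0,0],[0,0,0.4,0,0,0],[0,0,0,0,0,0]]'
python3 -m pendant '[[0,0,0.2,0,0,0],[0,0,0,0,0,0]]'
python3 - <<'E'
from h import *
go(.6137,.3252,.0145,np.radians(93.1))
E
```

```text
clock: 31.5
tool_pos: [0.6137, 0.3257, 0.0247]
eef_rot: [0.689, 0.724, -0.002, -0.0]
contact_force: [-1.0, -0.3, -0.5]
opening: 0.264
finger_force: 40.0
clock: 31.67
tool_pos: [0.6154, 0.3266, 0.0219]
eef_rot: [0.69, 0.724, 0.0, 0.0]
contact_force: [-0.2, 0.3, -0.9]
opening: 0.264
finger_force: 40.0
turn/pi [ 0.0002  0.0001 -0.0016] rows>=0.0 | shift after [-0.051 -0.069  0.298] | shift now [-0.051 -0.069  0.298] t 31.7 op 0.264 ff 40.0 q7 -0.5
```

Touching down, then a small release opening (30 mm).

```bash
python3 -m pendant '[[-0.05,-0.07,0.15,0,0,-0.0016],[0,0,0.14,0,0,0],[0,0,0,0,0,0],[0,0,0,0,0,0]]'
python3 -m pendant '[[0,0,0.04,0,0,0],[0,0,0,0,0,0]]'
python3 -m pendant '[[0,0,0,0,0,0],[0,0,0,0,0,0],[0,0,0,0,0,0]]' -0.3
python3 - <<'E'
from h import *
go(.6137,.3252,.0145,np.radians(93.1))
E
```

```text
clock: 32.0
tool_pos: [0.6139, 0.3254, 0.0154]
eef_rot: [0.688, 0.726, 0.0, 0.0]
contact_force: [-0.9, 0.2, -0.4]
opening: 0.267
finger_force: 40.0
clock: 32.17
tool_pos: [0.6141, 0.3255, 0.0145]
eef_rot: [0.688, 0.726, 0.001, 0.0]
contact_force: [-0.5, 0.7, -0.9]
opening: 0.269
finger_force: 40.0
clock: 32.42
tool_pos: [0.6141, 0.3255, 0.0146]
eef_rot: [0.688, 0.726, 0.001, 0.0]
contact_force: [0.1, 0.0, 0.2]
opening: 0.351
finger_force: 0.0
turn/pi [ 0.0005 -0.0001 -0.    ] rows>=0.0 | shift after [-0.01  -0.015  0.004] | shift now [-0.01  -0.015  0.004] t 32.4 op 0.351 ff 0.0 q7 -0.5
```

```bash
python3 -m pendant '[[0,0,-0.7,0,0,0],[0,0,-1,0,0,0],[0,0,-1,0,0,0],[0,0,-1,0,0,0],[0,0,-0.8,0,0,0]]' | tail -1
python3 -m pendant '[[0,0,0,0,0,0.0195],[0,0,0,0,0,0]]' 0 | tail -1
python3 - <<'E'
from h import *
go(.521,-.292,.1,np.radians(89.6))
p,d=optics.snapshot("scene"); cv2.imwrite("pics/s5.png",p); comps("scene",d,lo=.014,hi=.04,amin=200)
p,d=optics.snapshot("top"); comps("top",d)
E
```

```text
finger_force: 0.0
finger_force: 0.0
turn/pi [ 0.0014 -0.0006 -0.0006] rows>=0.0 | shift after [-24.745  -3.58    1.157] | shift now [-24.753  -3.542   1.095] t 33.0 op 0.476 ff 0.0 q7 -0.54
px [134.  45.] n 2069 z 0.037 c -23.5 -1500.7 size 1236 x 35 ang -0.1 mean [   66.5 -1501.1]
px [462.   3.] n 216 z 0.036 c -1123.1 -833.4 size 135 x 35 ang -88.2 mean [-1120.8  -830.5]
px [494.  44.] n 289 z 0.037 c -738.9 -485.6 size 219 x 35 ang -4.5 mean [-748.4 -488.2]
px [287. 108.] n 724 z 0.036 c 125.0 -673.0 size 177 x 78 ang -88.7 mean [ 126.6 -666.6]
px [269. 122.] n 466 z 0.035 c 220.3 -644.8 size 70 x 69 ang 76.2 mean [ 222.  -643.9]
px [519. 179.] n 546 z 0.037 c 42.0 16.9 size 128 x 54 ang -65.8 mean [51.1 19.5]
px [285. 219.] n 731 z 0.024 c 522.1 -290.6 size 193 x 30 ang 89.7 mean [ 523.2 -285.2]
px [324. 209.] n 283 z 0.030 c 441.0 -245.7 size 53 x 32 ang -2.4 mean [ 442.1 -244.1]
px [171. 207.] n 694 z 0.024 c 661.0 -519.7 size 192 x 33 ang -52.6 mean [ 658.2 -513.1]
px [358. 227.] n 337 z 0.025 c 439.3 -148.0 size 79 x 31 ang 89.3 mean [ 440.8 -146.6]
px [419. 246.] n 347 z 0.0
[... 1159 characters left out ...]
  -514.2]
px [113. 213.] n 73 z 0.162 c 644.6 313.6 size 15 x 3 ang -12.7 mean [644.1 313.8]
px [173. 249.] n 4038 z 0.050 c 579.3 244.3 size 373 x 165 ang -86.7 mean [574.6 205.5]
px [396. 276.] n 905 z 0.026 c 520.3 -292.7 size 187 x 23 ang 89.4 mean [ 520.7 -293.1]
px [378. 311.] n 305 z 0.031 c 439.9 -247.2 size 49 x 28 ang -1.5 mean [ 439.1 -247.2]
px [335. 312.] n 368 z 0.026 c 438.7 -149.8 size 78 x 24 ang -87.5 mean [ 438.5 -149.2]
px [277. 335.] n 1140 z 0.086 c 410.7 -20.0 size 69 x 49 ang 89.6 mean [401.5 -20.1]
px [582. 439.] n 4702 z 0.037 c 171.8 -674.6 size 171 x 160 ang -89.3 mean [ 154.3 -666. ]
px [268. 475.] n 824 z 0.016 c 95.4 -1.2 size 205 x 20 ang 89.5 mean [94.7 -2.2]
```

The rail lies flat in the left compartment at about (0.615, 0.325), yaw 93°. Next is the batten.

```bash
python3 -m pendant '[[-0.99,-0.14,0,0,0,0],[-0.99,-0.14,0,0,0,0],[-0.99,-0.14,0,0,0,0],[-0.99,-0.14,0,0,0,0],[-0.99,-0.14,0,0,0,0]]' | tail -1
python3 -m pendant '[[-0.99,-0.14,0,0,0,0],[-0.99,-0.14,0,0,0,0],[-0.99,-0.14,0,0,0,0],[-0.99,-0.14,0,0,0,0],[-0.99,-0.14,0,0,0,0]]' | tail -1
python3 -m pendant '[[-0.99,-0.14,0,0,0,0],[-0.99,-0.14,0,0,0,0],[-0.99,-0.14,0,0,0,0],[-0.99,-0.14,0,0,0,0],[-0.99,-0.14,0,0,0,0]]' | tail -1
python3 -m pendant '[[-0.99,-0.14,0.2,0,0,0],[-0.99,-0.14,0.2,0,0,0],[-0.99,-0.14,0.2,0,0,0],[-0.99,-0.14,0.2,0,0,0],[-0.99,-0.14,0.2,0,0,0]]' | tail -1
python3 -m pendant '[[-0.99,-0.14,0.2,0,0,0],[-0.99,-0.14,0.2,0,0,0],[-0.99,-0.14,0.2,0,0,0],[-0.99,-0.14,0.2,0,0,0],[-0.99,-0.14,0.2,0,0,0]]' | tail -1
python3 -m pendant '[[0,0,0,0,0,0],[0,0,0,0,0,0]]'
python3 - <<'E'
from h import *
go(.5207,-.2918,.006,np.radians(89.5))
E
```

```text
finger_force: 0.0
finger_force: 0.0
finger_force: 0.0
finger_force: 0.0
finger_force: 0.0
clock: 35.35
tool_pos: [0.5203, -0.2943, 0.0755]
eef_rot: [0.711, 0.704, -0.0, -0.0]
contact_force: [-0.4, 1.2, 0.5]
opening: 0.501
finger_force: 0.0
turn/pi [-0.0003 -0.0001 -0.0003] rows>=0.0 | shift after [0.1   0.014 2.78 ] | shift now [0.099 0.017 2.78 ] t 35.4 op 0.501 ff 0.0 q7 0.26
```

```bash
python3 -m pendant '[[0.1,0,0.8,0,0,0],[0,0,0.8,0,0,0],[0,0,0.7,0,0,0],[0,0,0.45,0,0,0],[0,0,0,0,0,0]]' | tail -1
python3 -m pendant '[[0,0,0,0,0,0],[0,0,0,0,0,0],[0,0,0,0,0,0],[0,0,0,0,0,0],[0,0,0,0,0,0]]' -1 40
python3 -m pendant '[[0,0,-0.5,0,0,0],[0,0,-1,0,0,0],[0,0,-1,0,0,0],[0,0,-1,0,0,0],[0,0,-1,0,0,-0.02]]'
python3 - <<'E'
from h import *
go(.5378,.3211,.12,np.radians(93.1))
E
```

```text
finger_force: 0.0
clock: 36.18
tool_pos: [0.5226, -0.2904, 0.009]
eef_rot: [0.71, 0.705, 0.001, 0.001]
contact_force: [-0.2, 0.3, 4.9]
opening: 0.266
finger_force: 40.0
clock: 36.6
tool_pos: [0.5217, -0.2902, 0.1226]
eef_rot: [0.687, 0.727, 0.0, 0.001]
contact_force: [0.9, 0.6, -0.7]
opening: 0.268
finger_force: 40.0
turn/pi [0.0005 0.0002 0.0006] rows>=0.0 | shift after [24.383  1.964  0.104] | shift now [24.379  2.012  0.094] t 36.6 op 0.268 ff 40.0 q7 0.31
```

```bash
python3 -m pendant '[[0.97,0.08,0,0,0,0],[0.97,0.08,0,0,0,0],[0.97,0.08,0,0,0,0],[0.97,0.08,0,0,0,0],[0.97,0.08,0,0,0,0]]' | tail -1
python3 -m pendant '[[0.97,0.08,0,0,0,0],[0.97,0.08,0,0,0,0],[0.97,0.08,0,0,0,0],[0.97,0.08,0,0,0,0],[0.97,0.08,0,0,0,0]]' | tail -1
python3 -m pendant '[[0.97,0.08,0,0,0,0],[0.97,0.08,0,0,0,0],[0.97,0.08,0,0,0,0],[0.97,0.08,0,0,0,0],[0.97,0.08,0,0,0,0]]' | tail -1
python3 -m pendant '[[0.97,0.08,0,0,0,0],[0.97,0.08,0,0,0,0],[0.97,0.08,0,0,0,0],[0.97,0.08,0,0,0,0],[0.97,0.08,0,0,0,0]]' | tail -1
python3 -m pendant '[[0.97,0.08,0,0,0,0],[0.97,0.08,0,0,0,0],[0.97,0.08,0,0,0,0],[0.97,0.08,0,0,0,0],[0.97,0.08,0,0,0,0]]' | tail -1
python3 -m pendant '[[0,0,0,0,0,0],[0,0,0,0,0,0]]'
python3 - <<'E'
from h import *
go(.5378,.3211,.0155,np.radians(93.1))
E
```

```text
finger_force: 40.0
finger_force: 40.0
finger_force: 40.0
finger_force: 40.0
finger_force: 40.0
clock: 38.85
tool_pos: [0.5374, 0.32, 0.1213]
eef_rot: [0.686, 0.728, 0.001, -0.0]
contact_force: [-0.1, -1.0, -0.7]
opening: 0.266
finger_force: 40.0
turn/pi [ 0.0005 -0.0005  0.0015] rows>=0.0 | shift after [0.042 0.018 4.232] | shift now [0.035 0.012 4.232] t 38.9 op 0.266 ff 40.0 q7 -0.53
```

```bash
python3 -m pendant '[[0.08,0,0.5,0,0,0.0015],[0,0,0.7,0,0,0],[0,0,0.7,0,0,0],[0,0,0.7,0,0,0],[0,0,0,0,0,0]]' | tail -1
python3 -m pendant '[[0,0,0.5,0,0,0],[0,0,0.4,0,0,0],[0,0,0.2,0,0,0],[0,0,0,0,0,0]]'
python3 - <<'E'
from h import *
go(.5378,.3211,.0155,np.radians(93.1))
E
```

```text
finger_force: 40.0
clock: 39.6
tool_pos: [0.5375, 0.3193, 0.027]
eef_rot: [0.689, 0.725, -0.0, 0.0]
contact_force: [0.3, -0.9, -0.8]
opening: 0.267
finger_force: 40.0
turn/pi [-0.0001  0.0003 -0.0011] rows>=0.0 | shift after [0.071 0.016 0.459] | shift now [0.072 0.016 0.459] t 39.6 op 0.267 ff 40.0 q7 -0.54
```

```bash
python3 -m pendant '[[0.07,0,0.22,0,0,0],[0,0,0.2,0,0,0],[0,0,0.06,0,0,0],[0,0,0,0,0,0]]'
python3 -m pendant '[[0,0,0,0,0,0],[0,0,0,0,0,0],[0,0,0,0,0,0]]' -0.3
python3 -m pendant '[[0,0,-0.7,0,0,0],[0,0,-1,0,0,0],[0,0,-1,0,0,0],[0,0,-1,0,0,0],[0,0,-0.8,0,0,0]]' | tail -1
python3 -m pendant '[[0,0,0,0,0,0],[0,0,0,0,0,0]]' 0 | tail -2
python3 - <<'E'
from h import *
go(.44,-.149,.12,np.radians(92.5))
p,d=optics.snapshot("scene"); comps("scene",d,lo=.014,hi=.04,amin=270)
p,d=optics.snapshot("top"); comps("top",d)
E
```

```text
clock: 39.93
tool_pos: [0.5378, 0.3216, 0.0157]
eef_rot: [0.689, 0.725, 0.0, 0.0]
contact_force: [-0.0, 0.8, 0.4]
opening: 0.268
finger_force: 40.0
clock: 40.18
tool_pos: [0.5383, 0.3217, 0.0164]
eef_rot: [0.689, 0.725, 0.001, 0.001]
contact_force: [0.9, 0.2, 0.6]
opening: 0.354
finger_force: 0.0
finger_force: 0.0
opening: 0.477
finger_force: 0.0
turn/pi [ 0.0012 -0.0005  0.0023] rows>=0.1 | shift after [-18.65   -4.763   0.397] | shift now [-18.616  -4.897   0.351] t 40.8 op 0.477 ff 0.0 q7 -0.54
px [132.  45.] n 2052 z 0.037 c -25.9 -1499.7 size 1240 x 36 ang 0.1 mean [   80.8 -1500.5]
px [493.  45.] n 283 z 0.037 c -737.7 -489.7 size 217 x 36 ang -6.6 mean [-739.6 -490.2]
px [280. 114.] n 1182 z 0.035 c 173.7 -668.5 size 171 x 166 ang -85.1 mean [ 160.8 -659.2]
px [519. 179.] n 551 z 0.037 c 42.8 16.1 size 127 x 54 ang -67.0 mean [50.9 19.3]
px [323. 210.] n 282 z 0.030 c 441.4 -245.5 size 53 x 34 ang -6.8 mean [ 442.1 -244.1]
px [171. 207.] n 706 z 0.024 c 661.1 -519.1 size 192 x 33 ang -52.0 mean [ 657.7 -512.4]
px [358. 227.] n 341 z 0.024 c 439.9 -146.8 size 80 x 29 ang -87.9 
[... 1128 characters left out ...]
  -337.8]
px [489. 219.] n 770 z 0.026 c 658.8 -520.6 size 191 x 25 ang -52.1 mean [ 654.7 -515. ]
px [174. 249.] n 4478 z 0.051 c 581.2 211.2 size 306 x 165 ang -86.7 mean [581.2 190.3]
px [ 89. 226.] n 50 z 0.034 c 642.4 421.3 size 25 x 11 ang -52.5 mean [640.4 424. ]
px [378. 312.] n 307 z 0.031 c 439.8 -246.4 size 50 x 30 ang -1.9 mean [ 439.1 -247. ]
px [335. 312.] n 366 z 0.026 c 438.8 -149.7 size 78 x 24 ang -87.4 mean [ 438.6 -150. ]
px [277. 335.] n 1138 z 0.086 c 410.7 -19.8 size 69 x 49 ang 89.6 mean [402. -20.]
px [582. 439.] n 4705 z 0.037 c 171.9 -674.2 size 171 x 159 ang -89.4 mean [ 154.2 -666.2]
px [268. 475.] n 840 z 0.016 c 95.2 -1.2 size 205 x 20 ang 89.7 mean [94.8 -2.9]
```

```bash
python3 -m pendant '[[-0.98,-0.25,0,0,0,0.0023],[-0.98,-0.25,0,0,0,0],[-0.98,-0.25,0,0,0,0],[-0.98,-0.25,0,0,0,0],[-0.98,-0.25,0,0,0,0]]' | tail -1
python3 -m pendant '[[-0.98,-0.25,0,0,0,0],[-0.98,-0.25,0,0,0,0],[-0.98,-0.25,0,0,0,0],[-0.98,-0.25,0,0,0,0],[-0.98,-0.25,0,0,0,0]]' | tail -1
python3 -m pendant '[[-0.98,-0.25,0,0,0,0],[-0.98,-0.25,0,0,0,0],[-0.98,-0.25,0,0,0,0],[-0.98,-0.25,0,0,0,0],[-0.98,-0.25,0,0,0,0]]' | tail -1
python3 -m pendant '[[-0.98,-0.25,0,0,0,0],[-0.98,-0.25,0,0,0,0],[-0.98,-0.25,0,0,0,0],[-0.98,-0.25,0,0,0,0],[0,0,0,0,0,0]]' | tail -1
python3 -m pendant '[[0,0,0,0,0,0],[0,0,0,0,0,0]]'
python3 - <<'E'
from h import *
go(.4395,-.149,.009,np.radians(92.5)); st()
p,d=optics.snapshot("scene"); comps("scene",d,lo=.014,hi=.04,amin=270)
E
```

```text
finger_force: 0.0
finger_force: 0.0
finger_force: 0.0
finger_force: 0.0
clock: 42.7
tool_pos: [0.4395, -0.1478, 0.1277]
eef_rot: [0.691, 0.723, 0.001, -0.0]
contact_force: [-0.3, 0.5, -0.3]
opening: 0.499
finger_force: 0.0
turn/pi [ 0.0001 -0.0004  0.0002] rows>=0.0 | shift after [-4.800e-02 -3.000e-03  4.749e+00] | shift now [-5.400e-02 -4.000e-03  4.749e+00] t 42.7 op 0.499 ff 0.0 q7 0.07
42.7 [ 0.4395 -0.1478  0.1277] [[-0.044, 0.999, 0.0], [0.999, 0.044, 0.001], [0.001, 0.0, -1.0]] F [-0.3  0.5 -0.3] 0.4985010416257718 0.0 q [ 0.29  0.69 -0.1   2.14  0.2   0.32  0.07]
px [134.  45.] n 2095 z 0.037 c -29.7 -1501.0 size 1245 x 34 ang -0.1 mean [   68.8 -1501.2]
px [614.  61.] n 427 z 0.037 c -840.4 -107.5 size 163 x 28 ang -88.8 mean [-837.6 -107.4]
px [280. 114.] n 1198 z 0.036 c 145.9 -654.3 size 201 x 149 ang 40.2 mean [ 160.7 -659.1]
px [518. 179.] n 563 z 0.038 c 40.6 16.2 size 128 x 55 ang -65.8 mean [51.6 18.7]
px [323. 210.] n 287 z 0.030 c 439.8 -245.9 size 55 x 34 ang -1.4 mean [ 442.4 -243.8]
px [171. 207.] n 705 z 0.024 c 661.9 -518.9 size 191 x 33 ang -51.2 mean [ 658.
[... 257 characters left out ...]
41.8 -331.9]
px [408. 299.] n 553 z 0.038 c 578.4 67.3 size 147 x 45 ang -14.9 mean [561.7  72.8]
px [448. 311.] n 797 z 0.038 c 561.7 133.9 size 164 x 75 ang -28.4 mean [542.4 144.2]
px [547. 349.] n 1867 z 0.037 c 525.2 286.4 size 248 x 117 ang -52.4 mean [513.4 307.6]
px [244. 335.] n 365 z 0.038 c 820.8 -90.4 size 58 x 25 ang -40.4 mean [822.5 -85.9]
px [483. 392.] n 2747 z 0.037 c 661.1 250.5 size 371 x 6 ang -86.7 mean [659.7 271.7]
px [549. 366.] n 2183 z 0.030 c 540.1 319.3 size 190 x 30 ang -86.7 mean [541.6 324.8]
px [529. 395.] n 1960 z 0.030 c 616.9 326.1 size 191 x 29 ang -86.1 mean [617.7 325.9]
px [307. 378.] n 355 z 0.037 c 817.4 55.6 size 51 x 22 ang -45.9 mean [819.8  58.4]
```

```bash
python3 -m pendant '[[-0.05,0,0.8,0,0,0],[0,0,1,0,0,0],[0,0,1,0,0,0],[0,0,0.9,0,0,0],[0,0,0.7,0,0,0]]' | tail -1
python3 -m pendant '[[0,0,0.3,0,0,0],[0,0,0.05,0,0,0],[0,0,0,0,0,0]]'
python3 -m pendant '[[0,0,0,0,0,0],[0,0,0,0,0,0],[0,0,0,0,0,0],[0,0,0,0,0,0],[0,0,0,0,0,0]]' -1 40
python3 -m pendant '[[0,0,-0.5,0,0,0],[0,0,-1,0,0,0],[0,0,-1,0,0,0],[0,0,-1,0,0,0],[0,0,-1,0,0,-0.0033]]'
python3 - <<'E'
from h import *
go(.5841,.1694,.125,np.radians(93.1))
E
```

```text
finger_force: 0.0
clock: 43.42
tool_pos: [0.4418, -0.1486, 0.01]
eef_rot: [0.69, 0.724, -0.0, -0.002]
contact_force: [1.1, -0.4, 0.6]
opening: 0.498
finger_force: 0.0
clock: 43.83
tool_pos: [0.4416, -0.1502, 0.0113]
eef_rot: [0.691, 0.722, -0.0, -0.001]
contact_force: [-1.6, 0.5, 1.6]
opening: 0.265
finger_force: 40.0
clock: 44.25
tool_pos: [0.4414, -0.1506, 0.1247]
eef_rot: [0.688, 0.726, -0.0, -0.001]
contact_force: [-0.1, -0.4, -0.9]
opening: 0.265
finger_force: 40.0
turn/pi [-0.0006 -0.0004 -0.    ] rows>=0.0 | shift after [ 1.2473e+01  6.3910e+00 -1.1000e-02] | shift now [ 1.2473e+01  6.3900e+00 -8.0000e-03] t 44.2 op 0.265 ff 40.0 q7 -0.18
```

```bash
python3 -m pendant '[[0.89,0.45,0,0,0,0],[0.89,0.45,0,0,0,0],[0.89,0.45,0,0,0,0],[0.89,0.45,0,0,0,0],[0.89,0.45,0,0,0,0]]' | tail -1
python3 -m pendant '[[0.89,0.45,0,0,0,0],[0.89,0.45,0,0,0,0],[0.89,0.45,0,0,0,0],[0.89,0.45,0,0,0,0],[0.89,0.45,0,0,0,0]]' | tail -1
python3 -m pendant '[[0.89,0.45,0,0,0,0],[0.89,0.45,0,0,0,0],[0.89,0.45,0,0,0,0],[0.8,0.5,0,0,0,0],[0,0,0,0,0,0]]' | tail -1
python3 -m pendant '[[0,0,0,0,0,0],[0,0,0,0,0,0]]'
python3 - <<'E'
from h import *
go(.5841,.169,.0175,np.radians(93.1))
p,d=optics.snapshot("scene"); Q=cloud("scene",d).reshape(-1,3)
m=(Q[:,2]>.07)&(Q[:,2]<.088)&(abs(Q[:,0]-.58)<.035)&(Q[:,1]>.09)&(Q[:,1]<.3); print(np.histogram(Q[m,1],bins=np.arange(.1,.25,.004)))
E
```

```text
finger_force: 40.0
finger_force: 40.0
finger_force: 40.0
clock: 45.67
tool_pos: [0.5829, 0.1655, 0.1233]
eef_rot: [0.688, 0.726, -0.001, -0.001]
contact_force: [0.1, -0.1, -0.9]
opening: 0.268
finger_force: 40.0
turn/pi [-0.001   0.0001 -0.0002] rows>=0.0 | shift after [0.137 0.057 4.23 ] | shift now [0.138 0.07  4.23 ] t 45.7 op 0.268 ff 40.0 q7 -0.55
(array([ 0,  0,  0,  1, 38, 68, 68,  0,  0,  0,  0,  0,  0,  0,  0,  0,  0,
        0,  0,  0,  0,  0,  0,  0,  0,  0,  0,  2, 50, 89, 52,  0,  0,  0,
        0,  0,  0]), array([0.1  , 0.104, 0.108, 0.112, 0.116, 0.12 , 0.124, 0.128, 0.132,
       0.136, 0.14 , 0.144, 0.148, 0.152, 0.156, 0.16 , 0.164, 0.168,
       0.172, 0.176, 0.18 , 0.184, 0.188, 0.192, 0.196, 0.2  , 0.204,
       0.208, 0.212, 0.216, 0.22 , 0.224, 0.228, 0.232, 0.236, 0.24 ,
       0.244, 0.248]))
```

```bash
python3 -m pendant '[[0.14,0.06,0.4,-0.001,0,0],[0,0,0.7,0,0,0],[0,0,0.7,0,0,0],[0,0,0.5,0,0,0],[0,0,0,0,0,0]]'
python3 - <<'E'
from h import *
go(.5841,.169,.0175,np.radians(93.1))
p,d=optics.snapshot("top"); c=cv2.convertScaleAbs(p[200:300,100:260],alpha=2); a=cv2.resize(c,(480,300),interpolation=cv2.INTER_CUBIC)
p,d=optics.snapshot("scene"); b=cv2.resize(p[260:400,370:520],(320,300),interpolation=cv2.INTER_CUBIC); cv2.imwrite("pics/m6.png",np.hstack([a,b]))
E
```

```text
clock: 46.13
tool_pos: [0.5827, 0.169, 0.0631]
eef_rot: [0.688, 0.726, -0.002, -0.001]
contact_force: [0.3, 0.3, -0.6]
opening: 0.267
finger_force: 40.0
turn/pi [-0.0013  0.0003 -0.0002] rows>=0.0 | shift after [-0.003  0.055  1.822] | shift now [-1.000e-03  6.200e-02  1.822e+00] t 46.1 op 0.267 ff 40.0 q7 -0.58
```

View pics/m6.png

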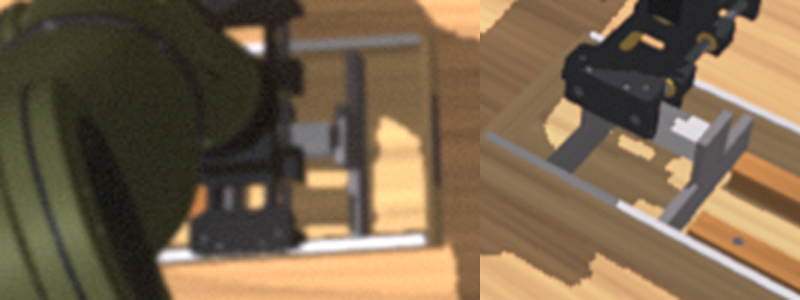

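The spacer hangs centred between the two dividers. Its right end is at (333,138) in the left part of the picture, just clear of the tab. I lower it.

```bash
python3 -m pendant '[[0,0.06,0.4,0,0,0],[0,0,0.5,0,0,0],[0,0,0.4,0,0,0],[0,0,0,0,0,0],[0,0,0,0,0,0]]'
python3 - <<'E'
from h import *
go(.5841,.169,.0175,np.radians(93.1))
E
```

```text
clock: 46.65
tool_pos: [0.5857, 0.1703, 0.0326]
eef_rot: [0.688, 0.726, 0.0, -0.0]
contact_force: [-0.2, -0.5, -0.8]
opening: 0.266
finger_force: 40.0
turn/pi [-0.0001 -0.0002  0.    ] rows>=0.0 | shift after [-0.05  -0.069  0.605] | shift now [-0.051 -0.068  0.605] t 46.6 op 0.266 ff 40.0 q7 -0.59
```

```bash
python3 -m pendant '[[-0.05,0,0.3,0,0,0],[0,0,0.25,0,0,0],[0,0,0.04,0,0,0],[0,0,0,0,0,0],[0,0,0,0,0,0]]'
python3 -m pendant '[[0,0,0,0,0,0],[0,0,0,0,0,0],[0,0,0,0,0,0]]' -0.3
python3 -m pendant '[[0,0,-0.7,0,0,0],[0,0,-1,0,0,0],[0,0,-1,0,0,0],[0,0,-1,0,0,0],[0,0,-0.8,0,0,0]]' | tail -1
python3 -m pendant '[[0,0,0,0,0,0],[0,0,0,0,0,0]]' 0.7 | tail -2
python3 - <<'E'
from h import *
go(.4402,-.246,.125,np.radians(88.5))
p,d=optics.snapshot("scene"); comps("scene",d,lo=.014,hi=.04,amin=200)
p,d=optics.snapshot("top"); comps("top",d)
E
```

```text
clock: 47.07
tool_pos: [0.5866, 0.1694, 0.0188]
eef_rot: [0.688, 0.726, 0.001, 0.0]
contact_force: [-0.3, -0.1, -1.0]
opening: 0.264
finger_force: 40.0
clock: 47.32
tool_pos: [0.5868, 0.1695, 0.0192]
eef_rot: [0.688, 0.726, 0.001, 0.0]
contact_force: [-0.3, 1.1, -0.4]
opening: 0.35
finger_force: 0.0
finger_force: 0.0
opening: 0.482
finger_force: 0.0
turn/pi [ 0.0013 -0.0007  0.0255] rows>=0.6 | shift after [-16.765  -5.441   0.303] | shift now [-16.277  -6.767   0.243] t 47.9 op 0.482 ff 0.0 q7 -0.55
px [132.  45.] n 2074 z 0.037 c -32.9 -1502.2 size 1255 x 38 ang -0.1 mean [   80.  -1500.9]
px [610.  60.] n 494 z 0.037 c -837.4 -123.7 size 191 x 26 ang -88.7 mean [-838.3 -123.1]
px [280. 114.] n 1178 z 0.036 c 147.6 -652.4 size 192 x 149 ang 40.1 mean [ 160.9 -658.7]
px [524. 180.] n 459 z 0.037 c 41.1 34.1 size 113 x 39 ang -48.6 mean [48.7 31.7]
px [324. 210.] n 285 z 0.030 c 440.6 -244.9 size 55 x 33 ang -0.0 mean [ 442.9 -243.8]
px [171. 207.] n 693 z 0.024 c 660.6 -520.0 size 191 x 34 ang -52.3 mean [ 658.5 -513.3]
px [195. 263.] n 504 z 0.026 c 744.9 -325.0 size 125 x 24 ang 6
[... 790 characters left out ...]
 -106.9]
px [252. 154.] n 688 z 0.103 c 803.6 41.1 size 48 x 48 ang 43.2 mean [803.7  41.5]
px [405. 183.] n 538 z 0.028 c 749.3 -304.0 size 169 x 23 ang 69.4 mean [ 737.1 -337. ]
px [489. 219.] n 771 z 0.026 c 659.5 -521.3 size 191 x 25 ang -51.6 mean [ 654.4 -514.6]
px [216. 250.] n 1841 z 0.050 c 585.1 155.6 size 195 x 163 ang -86.7 mean [574.4 119.9]
px [378. 311.] n 302 z 0.031 c 439.8 -246.5 size 50 x 29 ang -2.1 mean [ 439.1 -246.9]
px [277. 335.] n 1139 z 0.086 c 410.7 -19.8 size 69 x 49 ang 89.6 mean [401.9 -19.8]
px [582. 439.] n 4692 z 0.037 c 171.5 -674.2 size 169 x 159 ang -89.5 mean [ 154.3 -666.1]
px [270. 475.] n 783 z 0.015 c 95.3 -4.1 size 199 x 20 ang 89.5 mean [94.9 -6.8]
```

```bash
python3 -m pendant '[[0,0,0,0,0,0.0285],[-0.98,-0.32,0,0,0,0],[-0.98,-0.32,0,0,0,0],[-0.98,-0.32,0,0,0,0],[-0.98,-0.32,0,0,0,0]]' | tail -1
python3 -m pendant '[[-0.98,-0.32,0,0,0,0],[-0.98,-0.32,0,0,0,0],[-0.98,-0.32,0,0,0,0],[-0.98,-0.32,0,0,0,0],[-0.98,-0.32,0,0,0,0]]' | tail -1
python3 -m pendant '[[-0.98,-0.32,0,0,0,0],[-0.98,-0.32,0,0,0,0],[-0.98,-0.32,0,0,0,0],[-0.98,-0.32,0,0,0,0],[-0.98,-0.32,0,0,0,0]]' | tail -1
python3 -m pendant '[[-0.98,-0.32,0,0,0,0],[-0.98,-0.32,0,0,0,0],[-0.98,-0.32,0,0,0,0],[0,0,0,0,0,0],[0,0,0,0,0,0]]'
python3 - <<'E'
from h import *
go(.4402,-.246,.018,np.radians(88))
p,d=optics.snapshot("scene"); comps("scene",d,lo=.014,hi=.04,amin=250)
E
```

```text
finger_force: 0.0
finger_force: 0.0
finger_force: 0.0
clock: 49.67
tool_pos: [0.4342, -0.2434, 0.1294]
eef_rot: [0.721, 0.693, 0.0, -0.001]
contact_force: [0.2, 0.9, 0.5]
opening: 0.85
finger_force: 0.0
turn/pi [-0.0003 -0.0006 -0.0013] rows>=0.0 | shift after [-0.095  0.242  4.458] | shift now [-0.103  0.247  4.457] t 49.7 op 0.85 ff 0.0 q7 -0.05
px [134.  45.] n 2094 z 0.037 c -31.4 -1505.3 size 1247 x 46 ang -0.1 mean [   71.6 -1500.9]
px [615.  61.] n 418 z 0.037 c -836.5 -107.3 size 162 x 28 ang -88.7 mean [-837.7 -109.1]
px [280. 114.] n 1167 z 0.036 c 159.1 -680.6 size 170 x 169 ang 74.7 mean [ 161.1 -658.9]
px [518. 179.] n 549 z 0.037 c 42.3 15.4 size 129 x 60 ang -68.1 mean [51.2 20.6]
px [324. 210.] n 289 z 0.030 c 440.2 -246.0 size 54 x 36 ang 1.8 mean [ 442.1 -243.9]
px [171. 207.] n 707 z 0.024 c 661.4 -518.9 size 192 x 33 ang -51.0 mean [ 658.2 -512.8]
px [419. 246.] n 347 z 0.038 c 425.7 -5.0 size 78 x 39 ang -53.3 mean [427.8  -8.7]
px [195. 263.] n 494 z 0.026 c 740.3 -334.4 size 101 x 24 ang 69.5 mean [ 741.5 -332.3]
px [408. 299.] n 546 z 0.038 c 576.1 68.2 size 146 x 44 ang -15.3 mean [559.2  73.2]
px [447. 322.] n 1480 z 0.036 c 579.2 164.4 size 147 x 85 ang 1.8 mean [553.6 150.3]
px [547. 349.] n 1871 z 0.037 c 525.2 287.1 size 248 x 117 ang -52.8 mean [513.7 308. ]
px [244. 335.] n 359 z 0.037 c 820.7 -89.7 size 58 x 25 ang -38.0 mean [823.6 -87. ]
px [483. 392.] n 2748 z 0.038 c 660.9 250.2 size 372 x 11 ang -85.9 mean [659.7 271.9]
px [549. 366.] n 2162 z 0.030 c 539.5 319.5 size 190 x 31 ang -86.6 mean [541.5 324.3]
px [529. 395.] n 1963 z 0.030 c 615.5 326.2 size 191 x 30 ang -86.6 mean [617.6 325.8]
px [306. 378.] n 351 z 0.038 c 818.1 56.4 size 51 x 20 ang -45.3 mean [819.6  59.4]
```

```bash
python3 -m pendant '[[-0.1,0.24,0.8,0,0,0],[0,0,1,0,0,0],[0,0,1,0,0,0],[0,0,0.8,0,0,0],[0,0,0.6,0,0,0]]' | tail -1
python3 -m pendant '[[0,0,0.2,0,0,0],[0,0,0,0,0,0],[0,0,0,0,0,0]]'
python3 - <<'E'
from h import *
go(.4402,-.246,.018,np.radians(88))
E
```

```text
finger_force: 0.0
clock: 50.38
tool_pos: [0.4423, -0.2437, 0.0207]
eef_rot: [0.719, 0.695, 0.001, -0.0]
contact_force: [0.1, -0.3, 0.7]
opening: 0.851
finger_force: 0.0
turn/pi [ 0.0004 -0.0006  0.0004] rows>=0.0 | shift after [-0.095 -0.079  0.108] | shift now [-0.095 -0.079  0.107] t 50.4 op 0.851 ff 0.0 q7 -0.13
```

```bash
python3 -m pendant '[[-0.08,-0.08,0.12,0,0,0],[0,0,0,0,0,0],[0,0,0,0,0,0],[0,0,0,0,0,0],[0,0,0,0,0,0]]' -1 30
python3 -m pendant '[[0,0,0,0,0,0],[0,0,0,0,0,0],[0,0,-0.3,0,0,0],[0,0,-0.6,0,0,0],[0,0,-0.8,0,0,0]]'
python3 -m pendant '[[0,0,-0.9,0,0,0],[0,0,-0.9,0,0,0],[0,0,-0.9,0,0,0],[0,0,-0.5,0,0,-0.0285],[0,0,0,0,0,0]]'
python3 - <<'E'
from h import *
c=np.array([.58,.2453]); a=np.radians(3.1); t=c+np.array([np.cos(a),np.sin(a)])*0+np.array([-np.sin(a),np.cos(a)])*-.156; print(t)
go(t[0],t[1],.13,np.radians(93.1))
E
```

```text
clock: 50.8
tool_pos: [0.4398, -0.247, 0.0181]
eef_rot: [0.72, 0.694, 0.001, 0.0]
contact_force: [-0.7, 0.4, 2.9]
opening: 0.561
finger_force: 30.0
clock: 51.22
tool_pos: [0.439, -0.2462, 0.0599]
eef_rot: [0.719, 0.695, 0.001, -0.001]
contact_force: [0.0, -1.8, -0.7]
opening: 0.565
finger_force: 30.0
clock: 51.63
tool_pos: [0.4409, -0.2475, 0.1427]
eef_rot: [0.687, 0.727, 0.002, 0.002]
contact_force: [0.1, -0.2, -1.1]
opening: 0.564
finger_force: 30.0
[0.58843629 0.08952828]
turn/pi [0.0019 0.0003 0.0006] rows>=0.1 | shift after [13.144  6.623  0.51 ] | shift now [13.131  6.645  0.538] t 51.6 op 0.564 ff 30.0 q7 0.02
```

```bash
python3 -m pendant '[[0.93,0.47,0,0.001,0,0],[0.93,0.47,0,0,0,0],[0.93,0.47,0,0,0,0],[0.93,0.47,0,0,0,0],[0.93,0.47,0,0,0,0]]' | tail -1
python3 -m pendant '[[0.93,0.47,0,0,0,0],[0.93,0.47,0,0,0,0],[0.93,0.47,0,0,0,0],[0.93,0.47,0,0,0,0],[0.93,0.47,0,0,0,0]]' | tail -1
python3 -m pendant '[[0.93,0.47,0,0,0,0],[0.93,0.47,0,0,0,0],[0.93,0.47,0,0,0,0],[0.93,0.47,0,0,0,0],[0,0,0,0,0,0]]' | tail -1
python3 -m pendant '[[0,0,0.6,0,0,0],[0,0,0.6,0,0,0],[0,0,0,0,0,0],[0,0,0,0,0,0]]'
python3 - <<'E'
from h import *
go(.5885,.0885,.024,np.radians(93.1))
p,d=optics.snapshot("scene"); b=cv2.resize(p[230:400,350:520],(400,400),interpolation=cv2.INTER_CUBIC)
p,d=optics.snapshot("top"); c=cv2.resize(cv2.convertScaleAbs(p[190:310,150:270],alpha=2),(400,400),interpolation=cv2.INTER_CUBIC); cv2.imwrite("pics/m7.png",np.hstack([c,b]))
E
```

```text
finger_force: 30.0
finger_force: 30.0
finger_force: 30.0
clock: 53.22
tool_pos: [0.5849, 0.0865, 0.109]
eef_rot: [0.688, 0.726, -0.002, -0.002]
contact_force: [-0.0, -0.9, -1.2]
opening: 0.562
finger_force: 30.0
turn/pi [-0.0015 -0.0001 -0.0004] rows>=0.0 | shift after [0.07  0.147 3.401] | shift now [0.069 0.163 3.4  ] t 53.2 op 0.562 ff 30.0 q7 -0.49
```

View pics/m7.png

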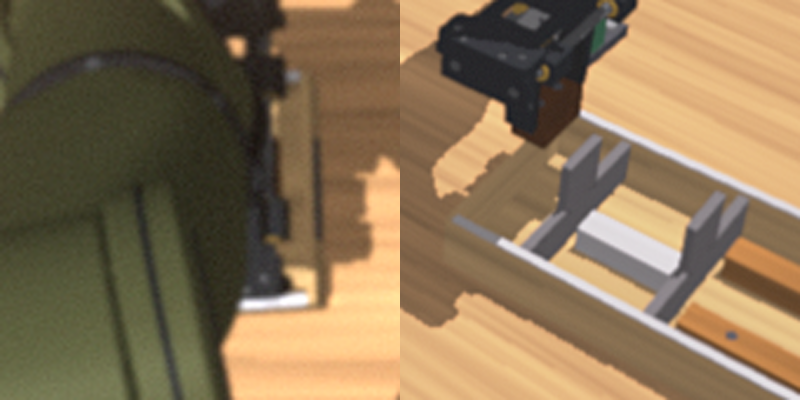

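The block, at (545,110), is held above the right compartment. The spacer lies flat in the middle at (628,245), and the long pieces are on the right of the picture. I lower the block.

```bash
python3 -m pendant '[[0.07,0.15,0.5,0,0,0],[0,0,0.6,0,0,0],[0,0,0.6,0,0,0],[0,0,0,0,0,0],[0,0,0,0,0,0]]'
python3 - <<'E'
from h import *
go(.5885,.0885,.024,np.radians(93.1))
E
```

```text
clock: 53.73
tool_pos: [0.5894, 0.089, 0.0671]
eef_rot: [0.688, 0.726, -0.001, -0.001]
contact_force: [0.8, -0.6, -0.1]
opening: 0.562
finger_force: 30.0
turn/pi [-0.0009 -0.0003 -0.0001] rows>=0.0 | shift after [-0.019 -0.038  1.725] | shift now [-0.021 -0.033  1.725] t 53.7 op 0.562 ff 30.0 q7 -0.51
```

```bash
python3 -m pendant '[[0,-0.03,0.5,0,0,0],[0,0,0.5,0,0,0],[0,0,0.35,0,0,0],[0,0,0,0,0,0],[0,0,0,0,0,0]]'
python3 - <<'E'
from h import *
go(.5885,.0885,.0245,np.radians(93.1))
E
```

```text
clock: 54.15
tool_pos: [0.5887, 0.089, 0.0337]
eef_rot: [0.688, 0.726, -0.001, -0.001]
contact_force: [-0.0, 0.1, -0.3]
opening: 0.561
finger_force: 30.0
turn/pi [-0.0008 -0.0003 -0.    ] rows>=0.0 | shift after [-0.021 -0.007  0.366] | shift now [-0.021 -0.006  0.366] t 54.1 op 0.561 ff 30.0 q7 -0.52
```

```bash
python3 -m pendant '[[-0.02,0,0.25,0,0,0],[0,0,0.1,0,0,0],[0,0,0,0,0,0],[0,0,0,0,0,0]]'
python3 -m pendant '[[0,0,0.03,0,0,0],[0,0,0,0,0,0]]'
```

```text
clock: 54.48
tool_pos: [0.5889, 0.0885, 0.0253]
eef_rot: [0.688, 0.726, -0.0, -0.001]
contact_force: [-0.9, -1.3, 0.0]
opening: 0.561
finger_force: 30.0
clock: 54.65
tool_pos: [0.589, 0.0886, 0.0246]
eef_rot: [0.688, 0.726, -0.0, -0.001]
contact_force: [-0.2, -1.0, 0.0]
opening: 0.563
finger_force: 30.0
```

```bash
python3 -m pendant '[[0,0,0.02,0,0,0],[0,0,0,0,0,0]]' | tail -4
python3 -m pendant '[[0,0,0,0,0,0],[0,0,0,0,0,0],[0,0,0,0,0,0]]' 0.4 | tail -2
python3 -m pendant '[[0,0,-0.6,0,0,0],[0,0,-1,0,0,0],[0,0,-1,0,0,0],[0,0,-1,0,0,0],[0,0,-1,0,0,0]]' | tail -1
python3 -m pendant '[[-1,0,-0.8,0,0,0],[-1,0,-0.8,0,0,0],[-1,0,-0.5,0,0,0],[-1,0,0,0,0,0],[-1,0,0,0,0,0]]' | tail -1
python3 -m pendant '[[-1,0,0,0,0,0],[-1,0,0,0,0,0],[-1,0,0,0,0,0],[0,0,0,0,0,0],[0,0,0,0,0,0]]'
python3 - <<'E'
from h import *
p,d=optics.snapshot("top"); c=cv2.resize(cv2.convertScaleAbs(p[205:300,70:255],alpha=2.2),(790,406),interpolation=cv2.INTER_CUBIC); cv2.imwrite("pics/t8.png",c)
P=cloud("top",d); p2,d2=optics.snapshot("scene"); comps("scene",d2,lo=.014,hi=.04,amin=200)
a=np.radians(3.1)
for nm,C in(("top",P),("scene",cloud("scene",d2))):
    q=C.reshape(-1,3); x=q[:,:2]-[.58,.2453]; t=np.c_[x@[np.cos(a),np.sin(a)],x@[-np.sin(a),np.cos(a)],q[:,2]]
    for n,lo,hi in(("R",-.176,-.130),("M",-.118,-.034),("L",-.022,.178)):
        m=(abs(t[:,0])<.072)&(t[:,1]>lo)&(t[:,1]<hi)&(t[:,2]>(.024 if nm=="top" else .022))&(t[:,2]<.042); w=t[m]
        for s in((w[:,0]>0),(w[:,0]<=0)) if n=="L" else (w[:,0]>-1,):
            if s.sum()>20: print(nm,n,s.sum(),"ztop %.3f"%np.percentile(w[s,2],90),cv2.minAreaRect(w[s][w[s,2]>np.percentile(w[s,2],90)-.006][:,:2].astype(np.float32)*1000))
E
```

```text
eef_rot: [0.688, 0.726, -0.0, -0.001]
contact_force: [0.1, 0.1, 1.1]
opening: 0.562
finger_force: 30.0
opening: 0.701
finger_force: 0.0
finger_force: 0.0
finger_force: 0.0
clock: 56.32
tool_pos: [0.5996, -0.1134, 0.191]
eef_rot: [0.689, 0.725, -0.001, -0.001]
contact_force: [-1.0, 1.6, -0.7]
opening: 0.705
finger_force: 0.0
px [130.  46.] n 2005 z 0.037 c -23.0 -1502.5 size 1231 x 35 ang 0.1 mean [   61.7 -1501. ]
px [461.   3.] n 224 z 0.034 c -1122.7 -847.5 size 155 x 34 ang -86.8 mean [-1123.2  -833.5]
px [489.  46.] n 228 z 0.038 c -728.5 -497.0 size 196 x 23 ang -0.6 mean [-708.6 -492.9]
px [614.  61.] n 418 z 0.037 c -837.4 -108.9 size 165 x 23 ang 89.8 mean [-838. -107.]
px [277. 106.] n 451 z 0.036 c 131.2 -689.3 size 147 x 67 ang 86.3 mean [ 131.4 -706.8]
px [270. 123.] n 441 z 0.035 c 222.6 -645.2 size 71 x 68 ang 11.5 mean [ 221.8 -643.7]
px [519. 179.] n 557 z 0.038 c 42.5 13.9 size 129 x 55 ang -69.8 mean [50.6 18.5]
px [171. 207.] n 701 z 0.024 c 660.2 -519.0 size 191 x 35 ang -49.8 mean [ 658.4 -513.3]
px [419. 246.] n 350 z 0.038 c 427.0 -4.7 size 78 x 37 ang -54.2 me
[... 1096 characters left out ...]
648438), (33.77873611450195, 196.1758270263672), 4.194830894470215)
top L 902 ztop 0.031 ((-27.27843475341797, 78.84107208251953), (51.55908203125, 196.84613037109375), 0.5726153254508972)
scene R 428 ztop 0.036 ((-21.347476959228516, -150.61825561523438), (100.27530670166016, 42.40369415283203), 0.8844455480575562)
scene M 560 ztop 0.030 ((-26.302806854248047, -77.65455627441406), (91.4494857788086, 77.92430114746094), 0.6436696648597717)
scene L 1823 ztop 0.030 ((40.04792785644531, 78.48063659667969), (28.840808868408203, 191.20159912109375), 0.7960282564163208)
scene L 1735 ztop 0.030 ((-45.865535736083984, 75.64054870605469), (52.17583084106445, 191.42311096191406), 0.004214186687022448)
```

View pics/t8.png

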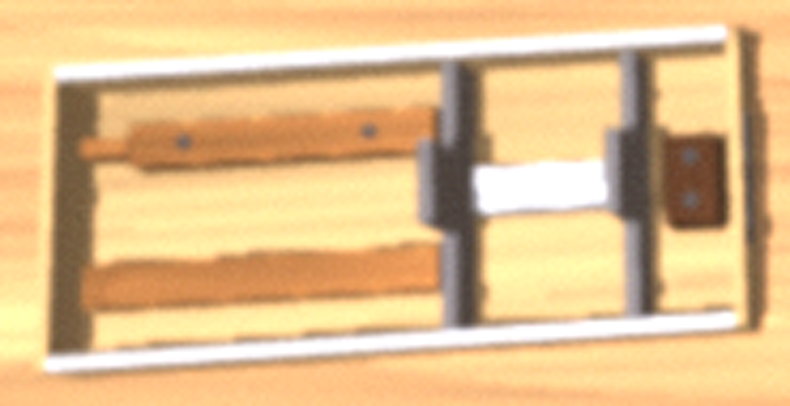

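Everything lies flat in its compartment: rail (285,135), batten (260,280), spacer (540,188) and block (695,182). The robot is clear, so I hand the job in.

```bash
python3 -c "
from plant import r
print(r.finish_job())"
```

```text
the job is handed in; nothing more can be done
None
```

I pushed both rail ends until the plate was home, set the dividers, stowed the rail, batten, spacer (only one was there) and block flat in their compartments, and handed the job in at about 56 s; no verdict came back.

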